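# Clamp a batch of power modules in the test jig and start the tester

### The job

Free the black wing knob, stand all the power modules that are on the bench side by side in the jig's trough (long side across it, base plate down), slide the jaw up so the row is packed tight between the jaw and the end block, and turn the knob fully tight again. Then, with the wooden-handled stylus, press the tester's recessed button all the way down, and put the stylus back upright in its stand. Leave the other things on the bench alone.

Things in the scene. Friction and masses are not known exactly. Their poses are not given: they have to be found in the camera images.
- jig: Fixed aluminium clamping jig on the bench, its bed 74 x 270 mm and 12 mm high. Origin under the trough's middle line, on the bench; its y axis runs along the trough, from the end block to the sliding jaw; z up. The trough is the bed's top (z = 12 mm) between two steel side strips (3 mm high, inner faces at x = +-24.5 mm, 6 mm wide). The dark steel end block (60 mm across, 30 mm tall above the bed) has its inner face at y = -100 mm.
- trough_start (a point): Point on the bed, on the middle line, at the inner face of the end block; axes as the jig's. Modules lie from here towards +y.
- carriage (a joint): Sliding aluminium jaw (44 wide x 52 long, top 60 mm above the bench): the clear gap in metres between end block and jaw face, 0 to 0.186; it grows as the jaw slides along the jig's +y, away from the end block. Slides with about 1.5 N when the knob is free, is braked (holds over 20 N) when the knob is tight. It can be moved by the pinched knob. At the start it is braked at some gap.
- carriage_face (a point): Point at the bed's height (12 mm above the bench), on the middle line, on the jaw face that meets the modules.
- knob (a joint): Angle in rad of the clamp knob on top of the jaw, axis vertical: 0 = fully tight (hard stop), 1.4 = fully free (hard stop); it grows anticlockwise seen from above. The brake bites below about 0.5; above 1.0 the jaw is free. It turns with about 0.06 Nm and stays where it is left.
- knob_grip (a point): Centre of the knob's black wing (a flat bar 44 long, 13 thick, 24 mm tall, standing 72 to 96 mm above the bench), 28 mm behind the jaw face. The point's x axis points along the jig's x axis when the knob is at 0 and turns with the knob; the wing's long direction is at -0.7 rad (clockwise) from the point's x axis, so it lies square across the trough when the knob is at 0.7.
- module0: Power module: low black block with an aluminium base plate and four brass terminals on top, 44 mm (its x) x 34 mm (its y) x 26 mm tall, about 0.14 kg. Origin at the centre of its underside. There are 2 to 4 of these, all alike; None when it is absent. In the trough its x lies across the trough (either way round), its underside on the bed.
- module1: Power module: low black block with an aluminium base plate and four brass terminals on top, 44 mm (its x) x 34 mm (its y) x 26 mm tall, about 0.14 kg. Origin at the centre of its underside. There are 2 to 4 of these, all alike; None when it is absent. In the trough its x lies across the trough (either way round), its underside on the bed.
- module2: Power module: low black block with an aluminium base plate and four brass terminals on top, 44 mm (its x) x 34 mm (its y) x 26 mm tall, about 0.14 kg. Origin at the centre of its underside. There are 2 to 4 of these, all alike; None when it is absent. In the trough its x lies across the trough (either way round), its underside on the bed.
- module3: Power module: low black block with an aluminium base plate and four brass terminals on top, 44 mm (its x) x 34 mm (its y) x 26 mm tall, about 0.14 kg. Origin at the centre of its underside. There are 2 to 4 of these, all alike; None when it is absent. In the trough its x lies across the trough (either way round), its underside on the bed.
- tester: Fixed grey instrument box 110 (x) x 90 (y) x 60 mm tall with a dark display on its top; origin under its centre, x towards the display end.
- recess (a point): Centre of the mouth of the round recess in the tester's top (60 mm above the bench, 13 mm wide, 14 mm deep). The white button's top lies 7 mm below this point.
- button (a joint): How far the recessed button is pressed, in m: 0 to 0.004; spring of 1.2 N at the start of the stroke and 3.6 N fully down.
- stand: Fixed grey block 56 x 56 x 45 mm tall with an upright 14 mm through hole in its middle, in which the stylus stands; origin under its centre.
- stand_hole (a point): Centre of the hole's mouth, 45 mm above the bench.
- stylus: Stylus standing tip down, 0.06 kg, origin at its tip, z up along it: steel tip 5 mm thick for 20 mm, shaft 10 mm thick up to 42 mm, collar 22 mm wide from 42 to 46 mm (rests on the stand's top), square wooden handle 14 x 14 mm (sides along its x and y) from 46 to 102 mm, its top.
- stylus_collar (a point): Centre of the underside of the stylus's collar, 42 mm above the tip.
- cap0: Bystander, to be left alone like everything else on the bench: capacitor can, 34 mm wide, 45 mm tall; origin under its centre.
- cap1: Bystander, to be left alone like everything else on the bench: capacitor can, 34 mm wide, 45 mm tall; origin under its centre.
- cap2: Bystander, to be left alone like everything else on the bench: capacitor can, 34 mm wide, 45 mm tall; origin under its centre.

How it is judged (in metres and radians):
On the way, in this order (a step that is already met when the one before it is completed fails the run):
1. the clamp knob is freed (value of joint knob above 1 rad), for 0.1 s.
2. with the knob free, all modules stand in the trough and the jaw has been slid up to touch the row (value of joint knob above 1 rad and x of module0 in the frame of jig between -0.005 and 0.005 m and z of module0 in the frame of jig between 0.009 and 0.015 m and y of each of module0, module1, module2, module3 in the frame of jig above -0.09 m and angle between each of module0, module1, module2, module3's own z axis and vertical below 0.06 rad and angle between the y axis of each of module0, module1, module2, module3 and the y axis of jig, either way round below 0.12 rad and x of module1 in the frame of jig between -0.005 and 0.005 m and z of module1 in the frame of jig between 0.009 and 0.015 m and x of module2 in the frame of jig between -0.005 and 0.005 m and z of module2 in the frame of jig between 0.009 and 0.015 m and x of module3 in the frame of jig between -0.005 and 0.005 m and z of module3 in the frame of jig between 0.009 and 0.015 m and distance between any of module0, module1, module2, module3 and carriage_face below 0.02 m), for 0.1 s.
3. the knob is turned tight with the row packed (value of joint knob below 0.2 rad and x of module0 in the frame of jig between -0.005 and 0.005 m and z of module0 in the frame of jig between 0.009 and 0.015 m and y of each of module0, module1, module2, module3 in the frame of jig above -0.09 m and angle between each of module0, module1, module2, module3's own z axis and vertical below 0.06 rad and angle between the y axis of each of module0, module1, module2, module3 and the y axis of jig, either way round below 0.12 rad and x of module1 in the frame of jig between -0.005 and 0.005 m and z of module1 in the frame of jig between 0.009 and 0.015 m and x of module2 in the frame of jig between -0.005 and 0.005 m and z of module2 in the frame of jig between 0.009 and 0.015 m and x of module3 in the frame of jig between -0.005 and 0.005 m and z of module3 in the frame of jig between 0.009 and 0.015 m and (distance between module0 and carriage_face below 0.02 m or distance between module0 and module1 below 0.037 m or distance between module0 and module2 below 0.037 m or distance between module0 and module3 below 0.037 m) and (distance between module0 and trough_start below 0.02 m or distance between module0 and module1 below 0.037 m or distance between module0 and module2 below 0.037 m or distance between module0 and module3 below 0.037 m) and (distance between module0 and trough_start below 0.02 m or distance between module0 and carriage_face below 0.02 m or distance between module0 and module2 below 0.037 m or distance between module0 and module3 below 0.037 m) and (distance between module0 and trough_start below 0.02 m or distance between module0 and carriage_face below 0.02 m or distance between module0 and module1 below 0.037 m or distance between module0 and module3 below 0.037 m) and (distance between module0 and trough_start below 0.02 m or distance between module0 and carriage_face below 0.02 m or distance between module0 and module1 below 0.037 m or distance between module0 and module2 below 0.037 m) and (distance between module1 and carriage_face below 0.02 m or distance between module1 and module0 below 0.037 m or distance between module1 and module2 below 0.037 m or distance between module1 and module3 below 0.037 m) and (distance between module1 and trough_start below 0.02 m or distance between module1 and module0 below 0.037 m or distance between module1 and module2 below 0.037 m or distance between module1 and module3 below 0.037 m) and (distance between module1 and trough_start below 0.02 m or distance between module1 and carriage_face below 0.02 m or distance between module1 and module2 below 0.037 m or distance between module1 and module3 below 0.037 m) and (distance between module1 and trough_start below 0.02 m or distance between module1 and carriage_face below 0.02 m or distance between module1 and module0 below 0.037 m or distance between module1 and module3 below 0.037 m) and (distance between module1 and trough_start below 0.02 m or distance between module1 and carriage_face below 0.02 m or distance between module1 and module0 below 0.037 m or distance between module1 and module2 below 0.037 m) and (distance between module2 and carriage_face below 0.02 m or distance between module2 and module0 below 0.037 m or distance between module2 and module1 below 0.037 m or distance between module2 and module3 below 0.037 m) and (distance between module2 and trough_start below 0.02 m or distance between module2 and module0 below 0.037 m or distance between module2 and module1 below 0.037 m or distance between module2 and module3 below 0.037 m) and (distance between module2 and trough_start below 0.02 m or distance between module2 and carriage_face below 0.02 m or distance between module2 and module1 below 0.037 m or distance between module2 and module3 below 0.037 m) and (distance between module2 and trough_start below 0.02 m or distance between module2 and carriage_face below 0.02 m or distance between module2 and module0 below 0.037 m or distance between module2 and module3 below 0.037 m) and (distance between module2 and trough_start below 0.02 m or distance between module2 and carriage_face below 0.02 m or distance between module2 and module0 below 0.037 m or distance between module2 and module1 below 0.037 m) and (distance between module3 and carriage_face below 0.02 m or distance between module3 and module0 below 0.037 m or distance between module3 and module1 below 0.037 m or distance between module3 and module2 below 0.037 m) and (distance between module3 and trough_start below 0.02 m or distance between module3 and module0 below 0.037 m or distance between module3 and module1 below 0.037 m or distance between module3 and module2 below 0.037 m) and (distance between module3 and trough_start below 0.02 m or distance between module3 and carriage_face below 0.02 m or distance between module3 and module1 below 0.037 m or distance between module3 and module2 below 0.037 m) and (distance between module3 and trough_start below 0.02 m or distance between module3 and carriage_face below 0.02 m or distance between module3 and module0 below 0.037 m or distance between module3 and module2 below 0.037 m) and (distance between module3 and trough_start below 0.02 m or distance between module3 and carriage_face below 0.02 m or distance between module3 and module0 below 0.037 m or distance between module3 and module1 below 0.037 m)), for 0.2 s.
4. with the row clamped, the recessed button is pressed fully down by the stylus (value of joint knob below 0.2 rad and value of joint button above 0.0033 m and contact force between stylus and button above 1 N), for 0.05 s.
At the end, for the whole second after the job is handed in: All present modules stand upright on the trough bed within 5 mm of its middle line, square within 0.12 rad, gaps in the row and to the jaw under 3 mm; knob under 0.2 rad; stylus upright in its stand, collar down within 5 mm; button released; all at rest (all of step 3 and horizontal distance between stylus_collar and stand_hole below 0.006 m and height (world z) of stylus_collar between 0.04 and 0.05 m and angle between stylus's own z axis and vertical below 0.12 rad and value of joint button below 0.001 m and linear speed of each of stylus, module0, module1, module2, module3 below 0.02 m/s); the robot touches nothing.
It fails at once if another thing on the bench is pushed more than 4 cm or tipped over (distance of any of cap0, cap1, cap2 from where it was at the start of the episode above 0.04 m or angle between any of cap0, cap1, cap2's own z axis and vertical above 0.5 rad).
Of module0, module1, module2, module3 only 2 to 4 are there at a start; the rules pass over those that are not, and their reading is None.
At some moment in a run one of module0, module1, module2, module3 may be knocked a few centimetres aside while the robot is not near it.
Once in a run the grip may slacken for a moment while it holds something.
It also fails if it takes over 210 s, if anything falls off the work surface, if the arm or the gripper's body presses on something with over 40 N, if the wrist force passes 120 N, or if a joint passes its speed limit or range.

### The arm

A 6-joint arm with a two-finger parallel gripper is mounted at the origin on the work surface. World frame = base frame: x ahead of the robot, y to its left, z up, the work surface at z = 0. Lengths are in mm, angles in degrees, forces in N, time in s.
With the tool pointing down it reaches from about 300 to 850 mm from the base axis. Payload 4.2 kg.
Tool frame: the origin (TCP) lies midway between the tips of the shut fingers; the grasp point (between the pads) lies 19 mm behind it; x points along the fingers, z is the direction in which the jaws open and shut, and the axes are right-handed (so a half turn about x gives the same grasp; the last joint's range is limited). The gripper opens to 91 mm and grips with 3 to 60 N. Pads are 32 mm wide; open, the fingers measure 118 mm over their backs; the gripper's body (76 mm by 178 mm) begins 60 mm behind the grasp point.
Start: joints at [69.213, 18.312, 89.639, -0, 72.044, -1.146], TCP at [193.275, 541.561, 213.976] pointing down, gripper open.
Joint ranges: [-177.97, 177.97], [-48.28, 115.42], [12.27, 149.76], [-77.06, 257.06], [2.81, 150.46], [-146.56, 146.56]. Speed limits (degrees/s): [147.25, 147.25, 180, 180, 180, 180].

### API

Orientations are given as [roll, pitch, yaw] about the fixed x, y, z axes, in that order (R = Rz(yaw) Ry(pitch) Rx(roll)).
In Python, from workcell import env gives the robot as it stands.
- The arm moves only by the tool send_rows, never from a script. Its argument "commands" is a list that holds one entry, the list of rows, each a list of 6 numbers: the shift along the tool's x, y, z normalised to -1 to 1, where 1 is 0.1 m, then the turn, a rotation vector about the tool's x, y, z normalised to -1 to 1, where 1 is 2 pi rad. In form: [[[x, y, z, wx, wy, wz], ...]]. A call has 1 to 20 rows; each row is the pose to reach, as a shift and turn from the pose commanded when the call began, along the tool's axes at that moment, turning the shorter way round; what a row does not reach only later rows make up. A row lasts 1/8 s, in which the tool goes at most 62.5 mm and 10.7 degrees, less where a joint would pass 70% of its speed; a pose out of reach is approached as far as the arm can. A call with a number of a shift or a turn outside -1 to 1 is refused whole. A call with a gripper value outside its range is refused whole. "jaw" is the closure, from -1 (fully open) to 1 (shut), so that 0 is half open, set as the call begins (left out, the last holds). The fingers move at their own pace and stop on an object; "force" is the grip in N (left out, the last holds). Time passes only in rows, so rows that repeat a pose let the fingers close. It gives the time, the measured TCP pose, the force and the opening at its end, in the units of the state.
- env.state(): the state, without advancing time (a new reading comes with each control period).
- env.grab_frame(name): name is "scene" or "top"; returns (picture, depth): 384x512x3 uint8, red, green, blue; 384x512 float32, mm along the optical axis (not along the pixel's ray), 0 where there is no reading.
- env.get_calibration(name): a dict with "mtx" (3x3 intrinsics, pixels), "camera_from_world" (4x4, takes a point from world to camera coordinates). Camera axes: x right, y up, looking along -z (the intrinsics and any distortion apply to the point x, -y, -z); pixel columns grow to the right and rows downward; lengths in mm; the calibration is good to about 2 mm. A picture is of the moment at which its call begins. get_calibration takes no time and is no camera call.
- env.job_done(): hands the job in, once; it reports no verdict.
The state is a dict: "time_s": time; "qpos": joint angles; "qvel": joint speeds; "effort": joint torques, N m; "ee_pos": TCP position; "ee_rot": TCP orientation; "force": force on the tool from outside, world axes, zero at the start; "torque": the same for the moment, N m; "gripper_width": finger opening in mm.
Only numpy, scipy, OpenCV 4.12 (cv2) and the standard library are available. Lean on these libraries where they do the work, as an engineer would, in place of code of your own. Each camera call takes 0.05 s, during which the arm holds its last target.

## Working session

There is one attempt and no reset: what is moved stays moved. The work goes in short steps, Python scripts to look and compute and a tool call to move; the robot and the scene stay as the last step left them, time stands still between calls to the robot, and variables do not carry over. Pictures are saved under pics/ and viewed, and the job is handed in when it is done.

Besides the shell and the picture viewer there is one more tool, called after ">>>" as name(argument=value, ...), one argument or row to a line, values as JSON. send_rows: Moves the arm, as the interface text tells. Its arguments: {"type":"object","properties":{"commands":{"type":"array","items":{"type":"array","items":{"type":"array","items":{"type":"number","minimum":-1,"maximum":1}}}},"jaw":{"type":"number"},"force":{"type":"number"}},"required":["commands"]}

```bash
ls; mkdir -p pics
python3 - <<'E'
from workcell import env
import cv2,numpy as np
print(env.state())
for n in("scene","top"):
    p,d=env.grab_frame(n); cv2.imwrite(f"pics/{n}0.png",p[:,:,::-1]); np.save(f"{n}0.npy",d)
    c=env.get_calibration(n); print(n,c, d.min(),d.max())
E
```

```text
pics
{'time_s': 0.0, 'qpos': array([ 6.92125608e+01,  1.83516483e+01,  8.97073578e+01, -6.18600537e-04,
        7.20428715e+01, -1.14603283e+00]), 'qvel': array([ 0.09459628, -0.01150976,  0.02312462, -0.10581571, -0.02473823,
        0.06417666]), 'effort': array([ 1.30279866e-03, -4.12465096e+01, -2.31972027e+01,  7.29595008e-02,
        4.58155631e-02, -1.57788577e-04]), 'ee_pos': array([193.09905052, 541.0663328 , 213.1137562 ]), 'ee_rot': array([ 179.18472523,   89.89812072, -110.45648988]), 'force': array([-1.02184888,  0.19367113, -0.81146683]), 'torque': array([-0.06964391,  0.00488087, -0.01725763]), 'gripper_width': 91.08147280905952}
scene {'mtx': array([[433.2928033 ,   0.        , 253.84748033],
       [  0.        , 433.2928033 , 186.23976629],
       [  0.        ,   0.        ,   1.        ]]), 'camera_from_world': array([[-8.00044829e-01,  5.99859708e-01,  9.82868447e-03,
         4.18154811e+02],
       [-4.77936813e-01, -6.47165372e-01,  5.93930454e-01,
         2.13045467e+02],
       [ 3.62635733e-01,  4.70473498e-01,  8.04456346e-01,
        -1.26635212e+03],
       [ 0.00000000e+00,  0.00000000e+00,  0.00000000e+00,
         1.00000000e+00]])} 0.0 2829.6733
top {'mtx': array([[364.40317257,   0.        , 259.69244144],
       [  0.        , 364.40317257, 191.84934586],
       [  0.        ,   0.        ,   1.        ]]), 'camera_from_world': array([[-1.71011682e-02, -9.99622498e-01, -2.15037718e-02,
         3.14408709e+01],
       [ 9.93048108e-01, -1.94859066e-02,  1.16085116e-01,
        -5.66011393e+02],
       [-1.16460314e-01, -1.93690888e-02,  9.93006462e-01,
        -8.24474693e+02],
       [ 0.00000000e+00,  0.00000000e+00,  0.00000000e+00,
         1.00000000e+00]])} 0.0 1791.02
```

View pics/scene0.png

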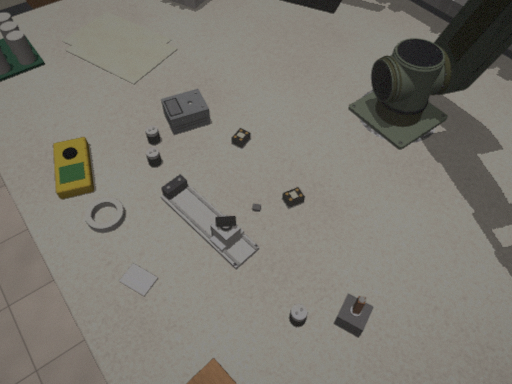

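View pics/top0.png

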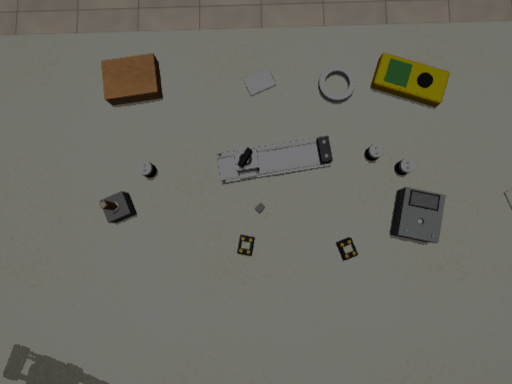

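```bash
cat > h.py <<'E'
import numpy as np,cv2
from workcell import env
C={n:env.get_calibration(n) for n in("scene","top")}
def proj(n,P):
    c=C[n];P=np.atleast_2d(P).astype(float);q=(c["camera_from_world"]@np.c_[P,np.ones(len(P))].T)[:3].T
    q=q*[1,-1,-1]; u=(c["mtx"]@q.T).T; return u[:,:2]/u[:,2:]
def ray(n,uv,z):
    c=C[n];uv=np.atleast_2d(uv).astype(float);M=np.linalg.inv(c["camera_from_world"])
    d=(np.linalg.inv(c["mtx"])@np.c_[uv,np.ones(len(uv))].T).T*[1,-1,-1]
    d=d@M[:3,:3].T;o=M[:3,3]; return o+d*((z-o[2])/d[:,2])[:,None]
def cloud(n,d):
    c=C[n];v,u=np.mgrid[:d.shape[0],:d.shape[1]]
    q=np.stack([u,v,np.ones_like(u)],-1)@np.linalg.inv(c["mtx"]).T*d[...,None]*[1,-1,-1]
    M=np.linalg.inv(c["camera_from_world"]);return q@M[:3,:3].T+M[:3,3]
def crop(img,x0,y0,x1,y1,s,name):
    cv2.imwrite("pics/"+name,cv2.resize(img[y0:y1,x0:x1],None,fx=s,fy=s,interpolation=cv2.INTER_CUBIC))
E
python3 - <<'E'
from h import *
t=cv2.imread("pics/top0.png");s=cv2.imread("pics/scene0.png")
crop(t,205,125,345,210,5.5,"t_jig.png");crop(s,150,160,280,280,5,"s_jig.png")
g=np.clip(t.astype(float)*2.5,0,255).astype('uint8')
crop(g,225,190,365,270,5.5,"t_mod.png");crop(t,90,150,170,230,7,"t_stand.png");crop(t,360,130,460,250,5,"t_tester.png")
E
```

```text
(no output)
```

View pics/t_jig.png

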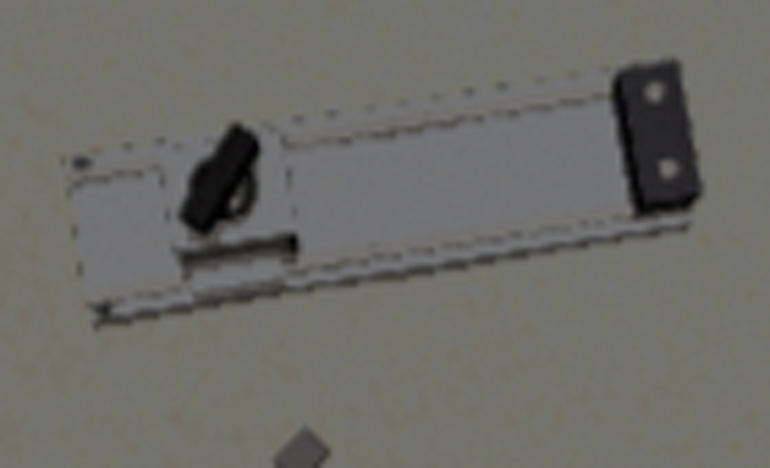

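View pics/s_jig.png

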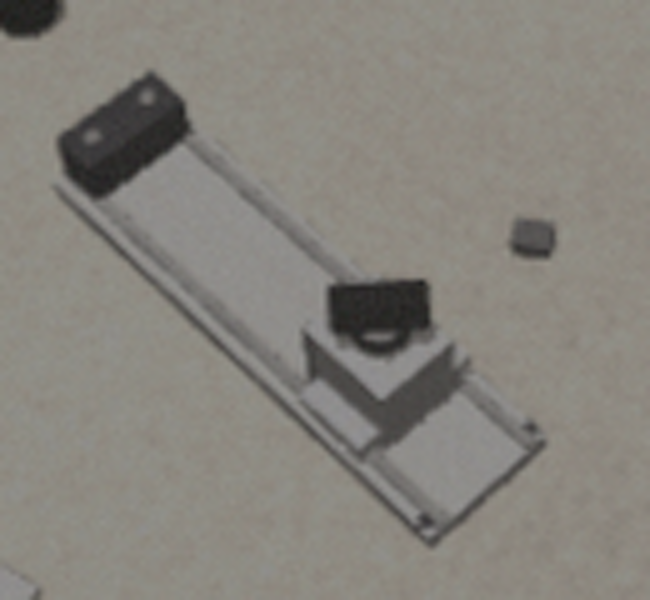

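View pics/t_mod.png

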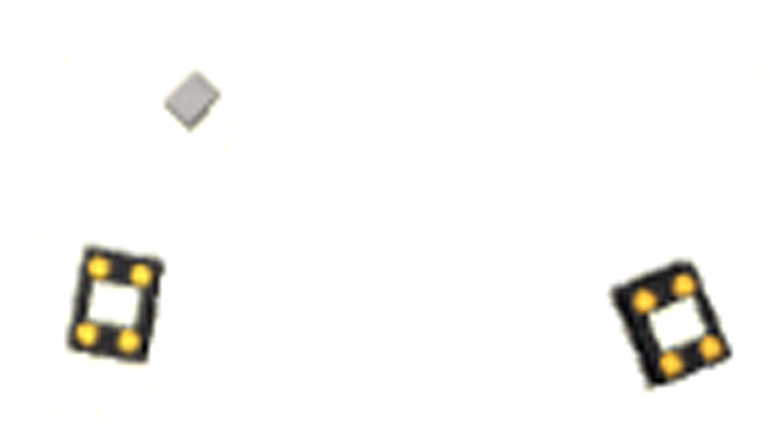

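View pics/t_stand.png

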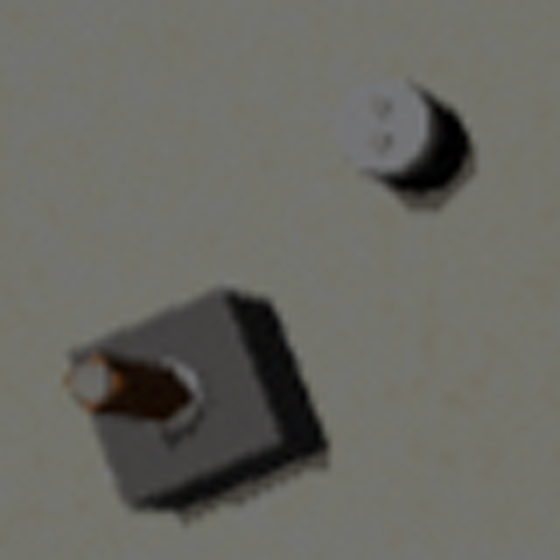

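View pics/t_tester.png

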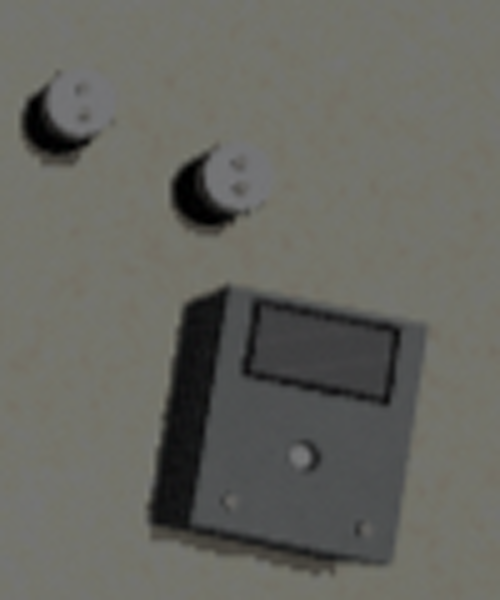

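Run:
```python
from h import *
for n in("top","scene"):
    X=cloud(n,np.load(n+"0.npy").astype(float)); d=np.load(n+"0.npy")
    ok=(d>0)&(np.abs(X[...,0])<900)&(X[...,0]>200)&(np.abs(X[...,1])<600)
    b=ok&(np.abs(X[...,2])<6)
    print(n,"bench z",np.median(X[b][:,2]),X[b][:,2].std())
    m=(ok&(X[...,2]>6)).astype('uint8')
    k,l,st,ce=cv2.connectedComponentsWithStats(m)
    for i in range(1,k):
        if st[i,4]<15: continue
        P=X[l==i]; zt=np.percentile(P[:,2],95); T=P[P[:,2]>zt-6]
        r=cv2.minAreaRect(T[:,:2].astype('float32'))
        print(st[i],np.round(ce[i]),"zmax",round(zt,1),"topcen",T.mean(0).round(1),"rect",np.round(r[0],1),np.round(r[1],1),round(r[2],1))
```

```text
top bench z 1.1152080110633165 1.5859829881102272
[ 371   53   78   54 2701] [410.  79.] zmax 40.6 topcen [ 838.9 -349.3   37. ] rect [ 838.3 -349.8] [166.9  83.7] 70.6
[ 101   57   61   48 2429] [130.  80.] zmax 48.7 topcen [852.  335.   46.5] rect [855.4 334.2] [100.8 130.7] 7.0
[318  65  38  37 714] [336.  83.] zmax 25.1 topcen [ 835.7 -172.6   22.7] rect [ 835.8 -172.6] [88.3 88.4] 42.5
[243  68  33  27 389] [259.  81.] zmax 9.7 topcen [849.6  18.7   7.7] rect [850.5  19. ] [49.8 69.8] 22.4
[ 217  136  116   47 3424] [274. 159.] zmax 72.3 topcen [637.6  51.8  90.2] rect [639.   53.1] [26.1 43.9] 79.8
[364 143  19  18 238] [374. 151.] zmax 47.9 topcen [ 658.5 -251.5   45.7] rect [ 658.8 -251.4] [30.2 33.1] 85.3
[395 158  20  17 256] [404. 166.] zmax 48.3 topcen [ 622.2 -322.    45.9] rect [ 622.1 -322.1] [31.  31.7] 54.2
[137 161  20  16 237] [146. 169.] zmax 48.2 topcen [628.4 291.8  46.2] rect [628.3 292.5] [32.5 31.3] 87.1
[ 390  187   56   56 2413] [417. 214.] zmax 63.2 topcen [ 506.  -340.5   60.9] rect [ 506.2 -340.9] [ 91.8 110.1] 77.3
[ 99 191  37  32 777] [117. 206.] zmax
[... 1194 characters left out ...]
 56.4  26. ] rect [445.8  55.8] [35.6 45.3] 78.0
[ 85 197  39  36 763] [104. 214.] zmax 24.4 topcen [ 838.7 -173.2   21.9] rect [ 837.7 -173.8] [89.6 86.4] 65.6
[252 204   9   8  54] [256. 207.] zmax 14.0 topcen [533.8  22.7  11.4] rect [532.9  22.2] [16.3 19.5] 52.8
[120 264  36  32 329] [137. 279.] zmax 9.3 topcen [853.4  18.4   7.3] rect [852.2  17.3] [49.1 71.7] 22.8
[ 334  294   39   43 1000] [353. 314.] zmax 103.6 topcen [541.3 358.7 104.8] rect [540.4 358.2] [14.6 13.3] 39.5
[289 304  18  23 328] [297. 315.] zmax 47.0 topcen [630.8 291.5  44.9] rect [630.7 290.6] [33.  31.8] 49.3
[186 358  50  26 665] [211. 375.] zmax 47.3 topcen [835.  286.5  45. ] rect [831.3 280. ] [44.7 88.5] 53.5
```

Run:
```python
from h import *
def rect(P,nm):
    r=cv2.minAreaRect(P[:,:2].astype('float32'));print("  ",nm,len(P),"mean",P.mean(0).round(1),"rect",np.round(r[0],1),np.round(r[1],1),round(r[2],2))
for n,o in(("top",1.1),("scene",0)):
    X=cloud(n,np.load(n+"0.npy").astype(float)); X[...,2]-=o
    J=X[(X[...,0]>560)&(X[...,0]<720)&(X[...,1]>-130)&(X[...,1]<150)&(X[...,2]>6)&(X[...,2]<110)]
    print(n); z=J[:,2]
    rect(J[(z<18)],"bed"); rect(J[(z>38)&(z<46)&(J[:,1]<0)],"end"); rect(J[(z>55)&(z<65)],"jaw"); rect(J[(z>66)&(z<75)],"hub");rect(J[z>92],"wing")
    T=X[(X[...,0]>450)&(X[...,0]<600)&(X[...,1]<-270)&(X[...,1]>-420)&(X[...,2]>50)]
    rect(T,"tester")
    S=X[(X[...,0]>490)&(X[...,0]<600)&(X[...,1]>300)&(X[...,1]<420)]
    rect(S[(S[:,2]>41)&(S[:,2]<48)],"stand"); rect(S[(S[:,2]>98)],"sty")
    rect(S[(S[:,2]>60)],"styall")
# recess by colour in top
t=cv2.imread("pics/top0.png");s=cv2.imread("pics/scene0.png")
for n,im,(x0,y0,x1,y1) in(("top",t,(412,212,430,230)),("scene",s,(160,90,212,135))):
    c=im[y0:y1,x0:x1].min(2); print(n); 
    if n=="top": print(c)
    crop(im,x0,y0,x1,y1,12,n+"_rec.png")
```

```text
top
   bed 2420 mean [647.5 -13.6  12.4] rect [647.6  -1.3] [ 75.  247.6] 8.09
   end 110 mean [ 668.5 -124.6   41.8] rect [ 665.2 -124.7] [60.7 12.4] 3.7
   jaw 258 mean [637.2  48.8  60. ] rect [639.7  51. ] [44.1 51.7] 7.66
   hub 37 mean [636.2  49.6  71.9] rect [639.6  51.6] [28.6 25.6] 25.51
   wing 118 mean [639.1  52.7  95.9] rect [639.5  53. ] [13.3 43.9] 59.24
   tester 2036 mean [ 506.6 -339.2   59.5] rect [ 506.3 -340.8] [ 91.8 110.2] 77.5
   stand 439 mean [537.3 355.4  45.1] rect [538.3 359.8] [56.7 57.2] 22.05
   sty 53 mean [538.1 358.  105.5] rect [538.4 358.9] [14.5 14.6] 38.51
   styall 113 mean [537.6 356.3  91.8] rect [538.3 358.8] [14.3 15. ] 36.79
scene
   bed 2184 mean [653.2  -7.5  12.4] rect [648.6  -6.1] [ 75.7 256.2] 8.04
   end 89 mean [ 670.9 -124.7   41.4] rect [ 665.8 -123.8] [60.7 12.2] 0.21
   jaw 225 mean [646.1  58.1  59.7] rect [641.1  50. ] [44.1 53.4] 8.19
   hub 42 mean [644.6  59.3  71.8] rect [641.2  61.7] [10.  33.3] 62.85
   wing 118 mean [641.4  52.4  95.7] rect [640.6  52.1] [14.5 43.1] 57.39
   tester 1014 mean [ 510.3 -337.6   59.5] rec
[... 921 characters left out ...]
9  78  80  80  79]
 [ 78  79  79  81  81  76 108 115 115 114  62  35  67  79  81  78  81  79]
 [ 77  79  78  81  79  76  95 110 115 103  54  43  72  78  79  78  78  78]
 [ 80  79  80  80  79  80  79  94  89  67  41  63  77  79  79  79  80  80]
 [ 80  80  80  80  78  79  79  81  73  66  68  77  79  79  79  78  78  79]
 [ 79  80  80  81  79  79  80  80  80  79  80  80  79  79  79  79  79  79]
 [ 82  79  80  81  80  78  78  79  80  80  79  79  79  78  79  81  79  80]
 [ 80  80  80  79  78  80  79  80  79  79  78  76  79  79  80  79  79  79]
 [ 80  82  80  81  79  79  79  79  80  80  79  79  79  80  80  79  80  80]
 [ 80  80  81  80  80  80  80  80  79  80  80  79  79  79  79  79  80  80]]
scene
```

View pics/scene_rec.png

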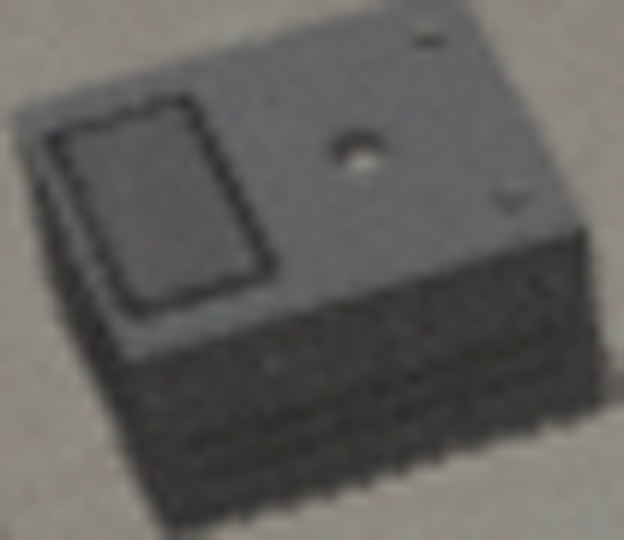

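Run:
```python
from h import *
from scipy.spatial.transform import Rotation as R
def rect(P,nm):
    r=cv2.minAreaRect(P[:,:2].astype('float32'));print("  ",nm,len(P),"mean",P.mean(0).round(1),"rect",np.round(r[0],1),np.round(r[1],1),round(r[2],2))
for n,o in(("top",1.1),("scene",0)):
    X=cloud(n,np.load(n+"0.npy").astype(float)); X[...,2]-=o
    J=X[(X[...,0]>560)&(X[...,0]<720)&(X[...,1]>-180)&(X[...,1]<180)&(X[...,2]>6)&(X[...,2]<110)]
    print(n); z=J[:,2]
    rect(J[(z<18)],"bed"); rect(J[(z>38)&(z<46)&(J[:,1]<0)],"end"); rect(J[z>6],"all")
print(ray("top",(420.7,220.9),60),ray("scene",(189.3,102.2),60))
s=env.state();print(R.from_euler("xyz",s["ee_rot"],degrees=True).as_matrix().round(3))
```

```text
top
   bed 2453 mean [647.3 -15.3  12.5] rect [649.1 -12.2] [ 75.  269.6] 8.09
   end 282 mean [ 665.4 -133.    41.8] rect [ 666.  -133.3] [60.4 26.4] 7.54
   all 3413 mean [646.4 -14.9  23.7] rect [649.2 -12.6] [ 75.  270.4] 8.09
scene
   bed 2205 mean [653.5  -8.8  12.4] rect [649.6 -13.4] [ 75.7 270.9] 8.04
   end 235 mean [ 667.7 -133.4   41.8] rect [ 667.1 -134.5] [61.  28.1] 7.69
   all 3389 mean [653.9  -5.6  25.8] rect [649.7 -13.8] [ 75.7 271.7] 8.04
[[ 490.84641511 -338.6902734    60.        ]] [[ 492.59041808 -338.81880131   60.        ]]
[[-0.001 -0.942  0.336]
 [-0.001  0.336  0.942]
 [-1.     0.    -0.002]]
```

```bash
cat > mv.py <<'E'
import json,sys,math
# usage: mv.py x y z phi ; plans from cmd.json, prints calls, commits
c=json.load(open("cmd.json")); t=[float(a) for a in sys.argv[1:5]]
d=[t[i]-c[i] for i in range(3)]; first=True
for k in range(1,30):
    f=math.radians(c[3]); 
    d=[t[i]-c[i] for i in range(3)]; dp=t[3]-c[3]
    L=[-d[2],-math.sin(f)*d[0]+math.cos(f)*d[1],math.cos(f)*d[0]+math.sin(f)*d[1]]
    m=max(abs(a) for a in L)
    if m<0.06 and abs(dp)<0.05: break
    s=min(1,100/max(m,1e-9)); L=[round(a*s/100,3) for a in L]; w=round(-dp/360,4)
    n=max(math.hypot(*L)*100/62.5,abs(dp)/10.7)
    print(json.dumps(L+[w,0,0]),"rows>=%.1f"%n)
    c[2]-=L[0]*100; c[0]+=100*(-math.sin(f)*L[1]+math.cos(f)*L[2]); c[1]+=100*(math.cos(f)*L[1]+math.sin(f)*L[2]); c[3]-=w*360
json.dump(c,open("cmd.json","w")); print([round(a,2) for a in c])
E
echo '[193.275,541.561,213.976,70.359]' > cmd.json; python3 mv.py 640 52.5 150 58
```

```text
[0.109, -1.0, -0.531, 0.0343, 0, 0] rows>=1.8
[0.1, -1.0, -0.279, 0.0, 0, 0] rows>=1.7
[0.1, -1.0, -0.279, 0.0, 0, 0] rows>=1.7
[0.101, -1.0, -0.279, 0.0, 0, 0] rows>=1.7
[0.1, -1.0, -0.279, 0.0, 0, 0] rows>=1.7
[0.101, -1.0, -0.28, 0.0, 0, 0] rows>=1.7
[0.029, -0.289, -0.081, 0.0, 0, 0] rows>=0.5
[639.95, 52.48, 149.98, 58.01]
```

>>> send_rows(
  commands=[
    [[0.109,-1.0,-0.531,0.0343,0,0],[0.109,-1.0,-0.531,0.0343,0,0],[0.109,-1.0,-0.531,0.0343,0,0],[0.109,-1.0,-0.531,0.0343,0,0]],
  ],
  jaw=-1,
)

```text
time_s: 0.6
ee_pos: [269.5, 458.3, 203.1]
ee_rot: [65.0, 90.0, 123.0]
force: [0.1, 0.4, -0.7]
gripper_width: 91.5
```

>>> send_rows(
  commands=[
    [[0.1,-1.0,-0.279,0,0,0],[0.1,-1.0,-0.279,0,0,0],[0.1,-1.0,-0.279,0,0,0],[0.1,-1.0,-0.279,0,0,0]],
  ],
)

```text
time_s: 1.1
ee_pos: [339.0, 382.6, 193.2]
ee_rot: [43.8, 89.9, 101.9]
force: [-0.6, -0.4, 0.2]
gripper_width: 91.0
```

>>> send_rows(
  commands=[
    [[0.1,-1.0,-0.279,0,0,0],[0.1,-1.0,-0.279,0,0,0],[0.1,-1.0,-0.279,0,0,0],[0.1,-1.0,-0.279,0,0,0]],
  ],
)

```text
time_s: 1.6
ee_pos: [409.0, 306.1, 183.2]
ee_rot: [47.5, 89.9, 105.6]
force: [0.1, -0.2, -0.1]
gripper_width: 91.3
```

>>> send_rows(
  commands=[
    [[0.101,-1.0,-0.279,0,0,0],[0.101,-1.0,-0.279,0,0,0],[0.101,-1.0,-0.279,0,0,0],[0.101,-1.0,-0.279,0,0,0]],
  ],
)

```text
time_s: 2.1
ee_pos: [478.8, 229.5, 173.1]
ee_rot: [62.3, 89.9, 120.4]
force: [-0.2, 0.0, 0.1]
gripper_width: 91.5
```

>>> send_rows(
  commands=[
    [[0.1,-1.0,-0.279,0,0,0],[0.1,-1.0,-0.279,0,0,0],[0.1,-1.0,-0.279,0,0,0],[0.1,-1.0,-0.279,0,0,0]],
  ],
)

```text
time_s: 2.6
ee_pos: [548.8, 152.9, 163.1]
ee_rot: [73.2, 89.9, 131.3]
force: [-1.0, -0.1, 0.5]
gripper_width: 91.1
```

>>> send_rows(
  commands=[
    [[0.101,-1.0,-0.28,0,0,0],[0.101,-1.0,-0.28,0,0,0],[0.101,-1.0,-0.28,0,0,0],[0.101,-1.0,-0.28,0,0,0]],
  ],
)

```text
time_s: 3.1
ee_pos: [618.7, 76.3, 153.0]
ee_rot: [78.2, 89.9, 136.3]
force: [-0.2, 0.2, -0.4]
gripper_width: 91.6
```

>>> send_rows(
  commands=[
    [[0.029,-0.289,-0.081,0,0,0],[0.029,-0.289,-0.081,0,0,0],[0.029,-0.289,-0.081,0,0,0],[0.029,-0.289,-0.081,0,0,0]],
  ],
)

```text
time_s: 3.6
ee_pos: [639.2, 53.6, 150.3]
ee_rot: [54.6, 90.0, 112.7]
force: [-1.2, 0.2, 0.3]
gripper_width: 91.2
```

```bash
python3 mv.py 640 52.5 67 58
```

```text
[0.83, -0.0, 0.0, 0.0, 0, 0] rows>=1.3
[639.95, 52.48, 66.98, 58.01]
```

>>> send_rows(
  commands=[
    [[0.4,0,0,0,0,0],[0.83,0,0,0,0,0],[0.83,0,0,0,0,0],[0.83,0,0,0,0,0],[0.83,0,0,0,0,0]],
  ],
)

```text
time_s: 4.22
ee_pos: [641.4, 52.7, 69.3]
ee_rot: [-52.5, 89.8, 5.5]
force: [0.6, 0.5, -0.0]
gripper_width: 91.2
```

>>> send_rows(
  commands=[
    [[0,0,0,0,0,0],[0,0,0,0,0,0],[0,0,0,0,0,0],[0,0,0,0,0,0],[0,0,0,0,0,0],[0,0,0,0,0,0]],
  ],
  jaw=1,
  force=25,
)

```text
time_s: 4.97
ee_pos: [639.9, 52.5, 66.9]
ee_rot: [93.0, 90.0, 151.0]
force: [1.0, -0.2, 0.1]
gripper_width: 34.1
```

>>> send_rows(
  commands=[
    [[0,0,0,0,0,0],[0,0,0,0,0,0],[0,0,0,0,0,0],[0,0,0,0,0,0],[0,0,0,0,0,0],[0,0,0,0,0,0]],
  ],
)

```text
time_s: 5.72
ee_pos: [639.6, 52.2, 66.9]
ee_rot: [151.3, 89.9, -150.7]
force: [-2.8, -2.7, 1.3]
gripper_width: 18.4
```

>>> send_rows(
  commands=[
    [[0,0,0,0,0,0],[0,0,0,0,0,0],[0,0,0,0,0,0],[0,0,0,0,0,0]],
  ],
)

```text
time_s: 6.22
ee_pos: [639.6, 52.2, 66.9]
ee_rot: [150.6, 90.0, -151.4]
force: [-2.6, -4.4, 0.6]
gripper_width: 18.3
```

Run:
```python
from h import *
for n in("scene","top"):
    p,d=env.grab_frame(n);p=p[:,:,::-1]
    a=(200,180,290,270) if n=="scene" else (200,115,300,215)
    crop(p,*a,6,n+"_k1.png")
```

```text
(no output)
```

View pics/scene_k1.png

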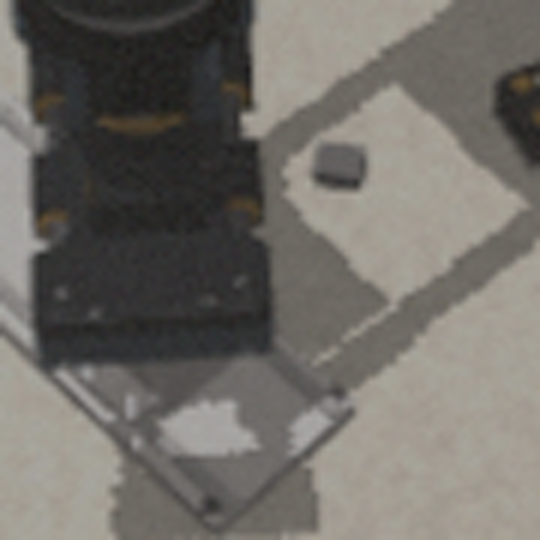

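```bash
python3 mv.py 640 52.5 75 58
```

```text
[-0.08, -0.0, 0.0, 0.0, 0, 0] rows>=0.1
[639.95, 52.48, 74.98, 58.01]
```

>>> send_rows(
  commands=[
    [[0,0,0,0,0,0],[0,0,0,0,0,0],[0,0,0,0,0,0],[-0.08,0,0,0,0,0],[-0.08,0,0,0,0,0]],
  ],
  jaw=0.3,
)

```text
time_s: 6.95
ee_pos: [640.8, 52.7, 76.0]
ee_rot: [-48.0, 89.9, 10.0]
force: [0.4, 0.1, -0.0]
gripper_width: 31.6
```

>>> send_rows(
  commands=[
    [[0,0,0,0,0,0],[0,0,0,0,0,0],[0,0,0,0,0,0],[0,0,0,0,0,0],[0,0,0,0,0,0],[0,0,0,0,0,0]],
  ],
  jaw=1,
)

```text
time_s: 7.7
ee_pos: [639.6, 52.3, 74.8]
ee_rot: [142.5, 90.0, -159.5]
force: [-1.5, -1.5, 1.0]
gripper_width: 12.8
```

>>> send_rows(
  commands=[
    [[0,0,0,-0.024,0,0],[0,0,0,-0.048,0,0],[0,0,0,-0.072,0,0],[0,0,0,-0.096,0,0],[0,0,0,-0.12,0,0],[0,0,0,-0.144,0,0],[0,0,0,-0.168,0,0],[0,0,0,-0.192,0,0],[0,0,0,-0.21,0,0],[0,0,0,-0.21,0,0],[0,0,0,-0.21,0,0],[0,0,0,-0.21,0,0]],
  ],
)

```text
time_s: 9.2
ee_pos: [639.5, 52.8, 74.8]
ee_rot: [10.7, 89.9, 144.3]
force: [-2.6, 1.0, 1.3]
gripper_width: 12.7
```

Run:
```python
import json
c=json.load(open("cmd.json"));c[3]+=.21*360;json.dump(c,open("cmd.json","w"));print(c)
from workcell import env
s=env.state();print(s["qpos"],s["ee_rot"][2]-s["ee_rot"][0],s["torque"])
```

```text
[639.9498593416376, 52.47803812628872, 74.976, 133.611]
[ 3.67367285e+00  3.04522499e+01  9.11457105e+01  4.78547681e-02
  5.84516752e+01 -1.29896747e+02] 133.54536345706407 [ 0.23284158  0.70061887 -0.06267653]
```

```bash
python3 mv.py 640 52.5 160 133.611;python3 mv.py 500 60 150 8
```

```text
[-0.85, -0.001, -0.0, -0.0, 0, 0] rows>=1.4
[640.02, 52.55, 159.98, 133.61]
[0.098, 0.944, 1.0, 0.3489, 0, 0] rows>=11.7
[0.002, 0.005, -0.026, 0.0, 0, 0] rows>=0.0
[500.05, 59.97, 149.98, 8.01]
```

>>> send_rows(
  commands=[
    [[0,0,0,0,0,0],[0,0,0,0,0,0],[0,0,0,0,0,0],[-0.3,0,0,0,0,0],[-0.85,0,0,0,0,0],[-0.85,0,0,0,0,0],[-0.85,0,0,0,0,0],[-0.85,0,0,0,0,0]],
  ],
  jaw=-1,
)

```text
time_s: 10.2
ee_pos: [639.0, 52.4, 158.3]
ee_rot: [49.4, 89.8, -176.9]
force: [-0.5, -0.2, -0.8]
gripper_width: 89.6
```

>>> send_rows(
  commands=[
    [[0.098,0.944,1.0,0.1,0,0],[0.098,0.944,1.0,0.2,0,0],[0.098,0.944,1.0,0.3489,0,0],[0.098,0.944,1.0,0.3489,0,0],[0.098,0.944,1.0,0.3489,0,0],[0.098,0.944,1.0,0.3489,0,0],[0.098,0.944,1.0,0.3489,0,0],[0.098,0.944,1.0,0.3489,0,0],[0.098,0.944,1.0,0.3489,0,0],[0.098,0.944,1.0,0.3489,0,0],[0.098,0.944,1.0,0.3489,0,0],[0.098,0.944,1.0,0.3489,0,0],[0.098,0.944,1.0,0.3489,0,0],[0.098,0.944,1.0,0.3489,0,0]],
  ],
)

```text
time_s: 11.95
ee_pos: [502.3, 59.7, 149.5]
ee_rot: [174.8, 89.9, -177.1]
force: [1.1, -0.4, -0.1]
gripper_width: 91.3
```

>>> send_rows(
  commands=[
    [[0.002,0.005,-0.026,0,0,0],[0.002,0.005,-0.026,0,0,0],[0.002,0.005,-0.026,0,0,0]],
  ],
)

```text
time_s: 12.32
ee_pos: [499.9, 59.9, 150.0]
ee_rot: [15.6, 90.0, 23.6]
force: [0.5, -0.2, -0.4]
gripper_width: 91.2
```

```bash
cat > mods.py <<'E'
# modules & jaw & caps from depth
import sys
from h import *
tag=sys.argv[1]
for n,o in(("top",1.1),("scene",0)):
    p,d=env.grab_frame(n); cv2.imwrite(f"pics/{n}_{tag}.png",p[:,:,::-1]); X=cloud(n,d.astype(float)); X[...,2]-=o; np.save(f"{n}_{tag}.npy",X)
    ok=(d>0)&(X[...,0]<760)&(X[...,0]>280)&(np.abs(X[...,1])<450)&(X[...,2]>6)
    k,l,st,ce=cv2.connectedComponentsWithStats(ok.astype('uint8'))
    for i in range(1,k):
        if not 100<st[i,4]<700: continue
        P=X[l==i]; zt=np.percentile(P[:,2],95); T=P[P[:,2]>zt-6]
        r=cv2.minAreaRect(T[:,:2].astype('float32'))
        print(n,np.round(ce[i]),st[i,4],"z",round(zt,1),"rect",np.round(r[0],1),np.round(r[1],1),round(r[2],1))
s=env.state();print(s["time_s"],s["ee_pos"].round(1),s["ee_rot"].round(1),s["gripper_width"])
E
python3 mods.py a
```

```text
top [374. 151.] 234 z 47.0 rect [ 659.3 -251.2] [31.4 31.3] 85.6
top [404. 166.] 253 z 47.0 rect [ 622.3 -322.5] [31.2 33.4] 42.3
top [146. 168.] 235 z 47.2 rect [628.6 292.7] [32.4 31.5] 44.0
top [333. 242.] 307 z 28.4 rect [ 445.6 -148.7] [43.8 34. ] 20.3
scene [152. 134.] 216 z 46.5 rect [ 623.8 -323.6] [31.8 32.5] 51.4
scene [153. 157.] 229 z 47.1 rect [ 659.9 -252.2] [31.9 31. ] 62.0
scene [293. 197.] 302 z 28.4 rect [445.3  56.4] [36.1 45.7] 81.3
scene [298. 315.] 324 z 47.4 rect [630.4 291.4] [31.8 32.3] 60.6
12.425 [500.   59.9 150. ] [13.3 90.  21.3] 90.90447980903421
```

View pics/top_a.png

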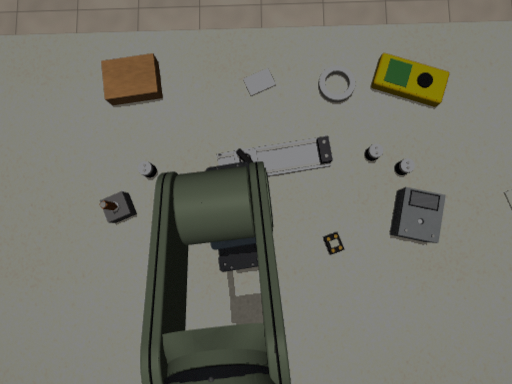

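```bash
python3 mv.py 445.2 56.7 90 -11.6;python3 mv.py 445.2 56.7 7 -11.6
```

```text
[0.6, 0.044, -0.548, 0.0545, 0, 0] rows>=1.8
[445.17, 56.69, 89.98, -11.61]
[0.83, 0.0, 0.0, -0.0, 0, 0] rows>=1.3
[445.17, 56.69, 6.98, -11.61]
```

>>> send_rows(
  commands=[
    [[0.6,0.044,-0.548,0.0545,0,0],[0.6,0.044,-0.548,0.0545,0,0],[0.6,0.044,-0.548,0.0545,0,0],[0.6,0.044,-0.548,0.0545,0,0],[0.6,0.044,-0.548,0.0545,0,0]],
  ],
)

```text
time_s: 13.05
ee_pos: [446.8, 56.8, 90.9]
ee_rot: [18.7, 89.8, 7.1]
force: [-0.1, -0.2, 0.5]
gripper_width: 91.3
```

>>> send_rows(
  commands=[
    [[0,0,0,0,0,0],[0.4,0,0,0,0,0],[0.83,0,0,0,0,0],[0.83,0,0,0,0,0],[0.83,0,0,0,0,0],[0.83,0,0,0,0,0]],
  ],
)

```text
time_s: 13.8
ee_pos: [446.6, 56.8, 8.5]
ee_rot: [18.7, 89.8, 7.1]
force: [0.4, 0.9, 0.2]
gripper_width: 91.0
```

>>> send_rows(
  commands=[
    [[0,0,0,0,0,0],[0,0,0,0,0,0],[0,0,0,0,0,0],[0,0,0,0,0,0],[0,0,0,0,0,0],[0,0,0,0,0,0],[0,0,0,0,0,0],[0,0,0,0,0,0]],
  ],
  jaw=1,
  force=25,
)

```text
time_s: 14.8
ee_pos: [444.8, 56.7, 6.9]
ee_rot: [-176.7, 90.0, 171.7]
force: [-0.6, 1.0, 1.4]
gripper_width: 44.1
```

```bash
python3 mv.py 445.2 56.7 80 -11.6;python3 mv.py 662.1 -102.7 80 8.1; python3 mv.py 662.1 -102.7 19.5 8.1
```

```text
[-0.73, 0.0, 0.0, -0.0, 0, 0] rows>=1.2
[445.17, 56.69, 79.98, -11.61]
[-0.0, -0.46, 1.0, -0.0548, 0, 0] rows>=1.8
[-0.0, -0.98, 1.0, 0.0, 0, 0] rows>=2.2
[-0.0, -0.134, 0.137, 0.0, 0, 0] rows>=0.3
[662.15, -102.73, 79.98, 8.11]
[0.605, 0.0, -0.0, 0.0, 0, 0] rows>=1.0
[662.15, -102.73, 19.48, 8.11]
```

>>> send_rows(
  commands=[
    [[-0.2,0,0,0,0,0],[-0.5,0,0,0,0,0],[-0.73,0,0,0,0,0],[-0.73,0,0,0,0,0],[-0.73,0,0,0,0,0]],
  ],
)

```text
time_s: 15.42
ee_pos: [444.4, 56.5, 79.0]
ee_rot: [-162.7, 89.9, -174.3]
force: [-0.3, 0.1, -2.7]
gripper_width: 43.7
```

>>> send_rows(
  commands=[
    [[0,-0.2,0.4,-0.02,0,0],[0,-0.46,1.0,-0.0548,0,0],[0,-0.46,1.0,-0.0548,0,0],[0,-0.46,1.0,-0.0548,0,0],[0,-0.46,1.0,-0.0548,0,0]],
  ],
)

```text
time_s: 16.05
ee_pos: [532.1, -8.0, 79.1]
ee_rot: [165.0, 89.8, 173.1]
force: [-0.7, 0.4, -2.4]
gripper_width: 43.9
```

>>> send_rows(
  commands=[
    [[0,-0.4,0.4,0,0,0],[0,-0.8,0.8,0,0,0],[0,-0.98,1.0,0,0,0],[0,-0.98,1.0,0,0,0],[0,-0.98,1.0,0,0,0]],
  ],
)

```text
time_s: 16.68
ee_pos: [645.0, -90.3, 79.5]
ee_rot: [154.1, 89.9, 162.3]
force: [-0.4, -0.2, -1.8]
gripper_width: 43.7
```

>>> send_rows(
  commands=[
    [[0,-0.134,0.137,0,0,0],[0,-0.134,0.137,0,0,0],[0,-0.134,0.137,0,0,0],[0,-0.134,0.137,0,0,0]],
  ],
)

```text
time_s: 17.18
ee_pos: [661.2, -102.1, 80.0]
ee_rot: [147.2, 89.9, 155.4]
force: [0.3, 0.1, -2.1]
gripper_width: 43.7
```

Run:
```python
from h import *
for n in("scene","top"):
    p,d=env.grab_frame(n);p=p[:,:,::-1]
    a=(150,130,260,240) if n=="scene" else (270,115,370,215)
    crop(p,*a,5,n+"_p1.png")
```

```text
(no output)
```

View pics/scene_p1.png

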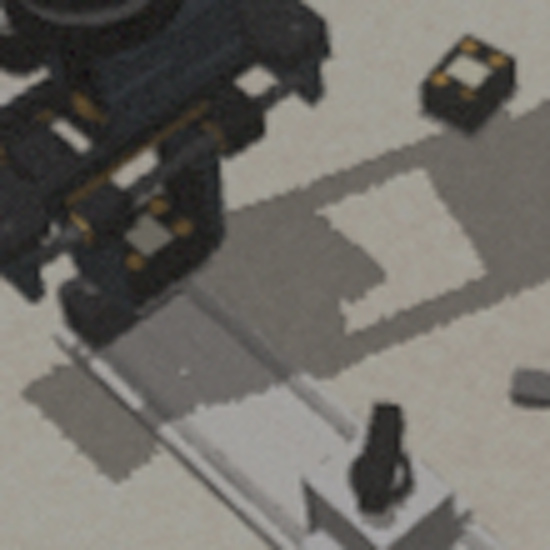

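>>> send_rows(
  commands=[
    [[0.2,0.03,0,0,0,0],[0.4,0.03,0,0,0,0],[0.55,0.03,0,0,0,0],[0.55,0.03,0,0,0,0],[0.55,0.03,0,0,0,0]],
  ],
)

```text
time_s: 17.9
ee_pos: [662.3, -99.9, 25.6]
ee_rot: [-11.8, 89.9, -3.7]
force: [-0.3, 0.2, -2.1]
gripper_width: 43.5
```

>>> send_rows(
  commands=[
    [[0.03,0,0,0,0,0],[0.05,0,0,0,0,0],[0.055,0,0,0,0,0],[0.055,0,0,0,0,0],[0.055,0,0,0,0,0]],
  ],
)

```text
time_s: 18.52
ee_pos: [661.7, -99.8, 19.7]
ee_rot: [12.7, 90.0, 20.8]
force: [-0.7, 0.2, 0.5]
gripper_width: 44.0
```

```bash
echo "[661.73,-99.76,19.48,8.11]" > cmd.json
python3 - <<'E'
from h import *
s=env.state();print(s["ee_pos"],s["force"],s["gripper_width"])
for n in("scene",):
    p,d=env.grab_frame(n);p=p[:,:,::-1]
    a=(150,130,260,240)
    crop(p,*a,5,n+"_p2.png")
E
```

```text
[661.67770354 -99.80943552  19.67303083] [-0.74184133  0.2039027   0.49447804] 43.962336678303515
```

View pics/scene_p2.png

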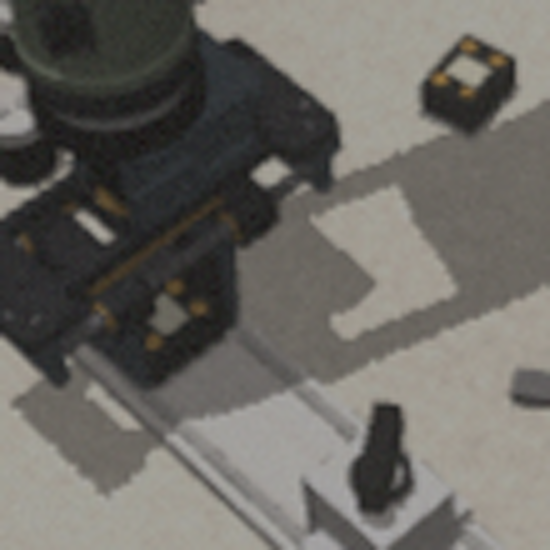

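>>> send_rows(
  commands=[
    [[0,0,0,0,0,0],[0,0,0,0,0,0],[0,0,0,0,0,0],[0,0,0,0,0,0],[0,0,0,0,0,0],[-0.4,0,0,0,0,0],[-0.9,0,0,0,0,0],[-0.9,0,0,0,0,0],[-0.9,0,0,0,0,0],[-0.9,0,0,0,0,0]],
  ],
  jaw=-1,
)

```text
time_s: 19.82
ee_pos: [660.6, -99.7, 107.8]
ee_rot: [160.9, 89.8, 169.0]
force: [0.7, 0.2, 0.1]
gripper_width: 91.1
```

```bash
echo "[661.73,-99.76,109.48,8.11]" > cmd.json; python3 mods.py b
python3 - <<'E'
from h import *
t=cv2.imread("pics/scene_b.png");crop(t,150,130,260,240,5,"scene_b_c.png")
E
```

```text
top [146. 168.] 234 z 47.4 rect [628.1 292.6] [33.5 31.2] 87.4
top [164. 381.] 243 z 647.9 rect [376.   74.4] [17.4  1.3] 79.9
scene [399.   6.] 270 z 498.2 rect [293.6  95.8] [16.1 25.6] 43.4
scene [243. 147.] 243 z 28.4 rect [ 446.6 -149.7] [46.8 34.4] 19.5
scene [297. 315.] 328 z 47.4 rect [630.6 290.8] [31.4 32.8] 57.3
19.925 [660.9 -99.7 107.9] [160.7  89.8 168.8] 90.97376975131662
```

View pics/scene_b_c.png

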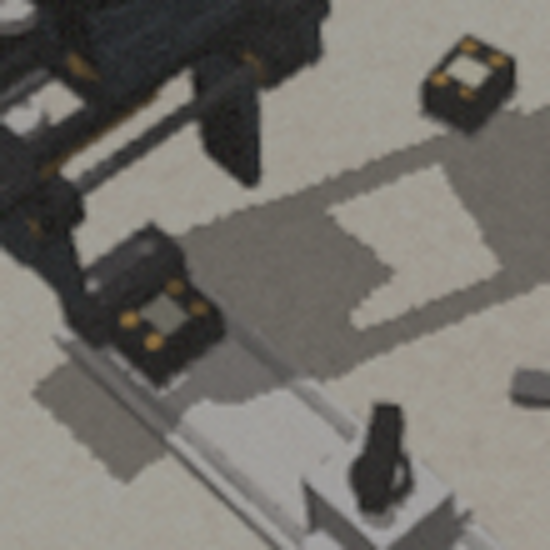

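```bash
python3 mv.py 446.2 -149.2 90 20;python3 mv.py 446.2 -149.2 7 20
```

```text
[0.088, -0.084, -1.0, -0.033, 0, 0] rows>=1.6
[0.089, 0.124, -1.0, -0.0, 0, 0] rows>=1.6
[0.018, 0.025, -0.199, -0.0, 0, 0] rows>=0.3
[446.15, -149.17, 89.98, 19.99]
[0.83, -0.0, 0.0, -0.0, 0, 0] rows>=1.3
[446.15, -149.17, 6.98, 19.99]
```

>>> send_rows(
  commands=[
    [[0.088,-0.084,-1.0,-0.033,0,0],[0.088,-0.084,-1.0,-0.033,0,0],[0.088,-0.084,-1.0,-0.033,0,0],[0.088,-0.084,-1.0,-0.033,0,0]],
  ],
)

```text
time_s: 20.42
ee_pos: [564.7, -122.3, 100.7]
ee_rot: [-18.8, 89.9, 1.2]
force: [-0.1, -0.4, 0.8]
gripper_width: 91.2
```

>>> send_rows(
  commands=[
    [[0.089,0.124,-1.0,0,0,0],[0.089,0.124,-1.0,0,0,0],[0.089,0.124,-1.0,0,0,0],[0.089,0.124,-1.0,0,0,0]],
  ],
)

```text
time_s: 20.92
ee_pos: [467.7, -145.1, 92.1]
ee_rot: [-31.4, 89.9, -11.4]
force: [0.4, -0.3, 0.4]
gripper_width: 91.3
```

>>> send_rows(
  commands=[
    [[0.018,0.025,-0.199,0,0,0],[0.018,0.025,-0.199,0,0,0],[0.018,0.025,-0.199,0,0,0],[0.018,0.025,-0.199,0,0,0]],
  ],
)

```text
time_s: 21.42
ee_pos: [447.3, -149.2, 90.0]
ee_rot: [-28.3, 89.9, -8.2]
force: [0.2, -0.5, -0.7]
gripper_width: 91.4
```

```bash
python3 mods.py c
```

```text
top [374. 151.] 235 z 46.9 rect [ 659.2 -251.6] [30.6 32.2] 87.6
top [404. 166.] 251 z 46.4 rect [ 622.4 -322.3] [30.8 33.5] 42.9
top [146. 168.] 234 z 47.7 rect [628.6 291.8] [32.9 32.3] 72.4
scene [152. 134.] 216 z 47.0 rect [ 623.9 -323.9] [33.  32.2] 66.5
scene [153. 157.] 231 z 47.0 rect [ 660.2 -253.1] [32.6 32. ] 7.1
scene [297. 315.] 330 z 47.6 rect [630.9 290.6] [32.6 31.8] 49.6
21.525 [ 446.8 -149.2   90. ] [-19.1  90.    0.9] 91.33688435784632
```

Now lower onto module B and grip.

>>> send_rows(
  commands=[
    [[0,0,0,0,0,0],[0.4,0,0,0,0,0],[0.83,0,0,0,0,0],[0.83,0,0,0,0,0],[0.83,0,0,0,0,0],[0.83,0,0,0,0,0]],
  ],
)

```text
time_s: 22.28
ee_pos: [447.4, -149.7, 8.5]
ee_rot: [-38.4, 89.8, -18.4]
force: [0.2, -0.6, -0.3]
gripper_width: 91.1
```

>>> send_rows(
  commands=[
    [[0,0,0,0,0,0],[0,0,0,0,0,0],[0,0,0,0,0,0],[0,0,0,0,0,0],[0,0,0,0,0,0],[0,0,0,0,0,0],[0,0,0,0,0,0],[0,0,0,0,0,0]],
  ],
  jaw=1,
  force=25,
)

```text
time_s: 23.28
ee_pos: [445.9, -149.2, 6.9]
ee_rot: [141.5, 90.0, 161.5]
force: [-0.7, -0.5, 0.1]
gripper_width: 44.2
```

```bash
python3 mv.py 446.2 -149.2 80 20;python3 mv.py 656.2 -61.6 80 8.1; python3 mv.py 656.2 -61.6 25 8.1;  python3 mv.py 656.2 -61.6 19.5 8.1
```

```text
[-0.73, -0.0, 0.0, -0.0, 0, 0] rows>=1.2
[446.15, -149.17, 79.98, 19.99]
[-0.0, 0.046, 1.0, 0.033, 0, 0] rows>=1.6
[-0.0, 0.259, 1.0, 0.0, 0, 0] rows>=1.7
[-0.0, 0.061, 0.234, 0.0, 0, 0] rows>=0.4
[656.2, -61.57, 79.98, 8.11]
[0.55, -0.0, -0.0, 0.0, 0, 0] rows>=0.9
[656.2, -61.57, 24.98, 8.11]
[0.055, -0.0, -0.0, 0.0, 0, 0] rows>=0.1
[656.2, -61.57, 19.48, 8.11]
```

>>> send_rows(
  commands=[
    [[-0.2,0,0,0,0,0],[-0.5,0,0,0,0,0],[-0.73,0,0,0,0,0],[-0.73,0,0,0,0,0],[-0.73,0,0,0,0,0]],
  ],
)

```text
time_s: 23.9
ee_pos: [445.4, -148.9, 79.0]
ee_rot: [133.8, 89.9, 153.8]
force: [-0.3, 0.0, -1.2]
gripper_width: 43.8
```

>>> send_rows(
  commands=[
    [[0,0.02,0.4,0.01,0,0],[0,0.046,1.0,0.033,0,0],[0,0.046,1.0,0.033,0,0],[0,0.046,1.0,0.033,0,0],[0,0.046,1.0,0.033,0,0]],
  ],
)

```text
time_s: 24.52
ee_pos: [536.8, -110.9, 79.1]
ee_rot: [159.7, 89.9, 167.8]
force: [-0.1, -0.3, -1.2]
gripper_width: 44.1
```

>>> send_rows(
  commands=[
    [[0,0.1,0.4,0,0,0],[0,0.259,1.0,0,0,0],[0,0.259,1.0,0,0,0],[0,0.259,1.0,0,0,0],[0,0.259,1.0,0,0,0]],
  ],
)

```text
time_s: 25.15
ee_pos: [632.3, -71.6, 79.9]
ee_rot: [167.6, 89.9, 175.7]
force: [-0.6, 0.0, -1.5]
gripper_width: 43.9
```

>>> send_rows(
  commands=[
    [[0,0.061,0.234,0,0,0],[0,0.061,0.234,0,0,0],[0,0.061,0.234,0,0,0],[0,0.061,0.234,0,0,0]],
  ],
)

```text
time_s: 25.65
ee_pos: [655.1, -62.1, 80.0]
ee_rot: [169.5, 90.0, 177.6]
force: [-0.6, -0.2, -1.1]
gripper_width: 44.0
```

Run:
```python
from h import *
for n in("scene",):
    p,d=env.grab_frame(n);p=p[:,:,::-1]
    a=(150,130,260,240)
    crop(p,*a,5,n+"_p3.png")
```

```text
(no output)
```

View pics/scene_p3.png

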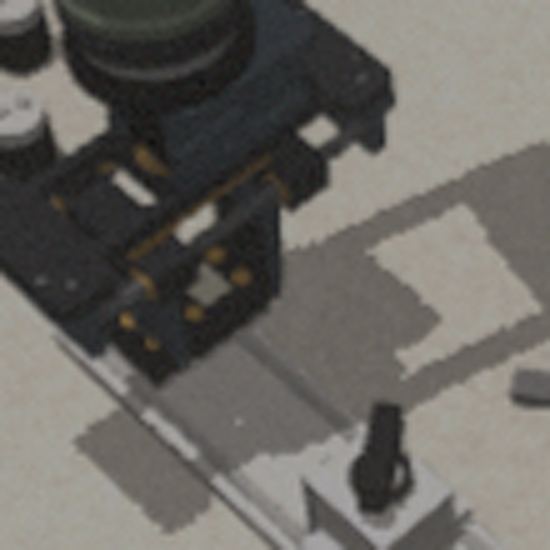

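>>> send_rows(
  commands=[
    [[0.1,0.02,0,0,0,0],[0.3,0.02,0,0,0,0],[0.5,0.02,0,0,0,0],[0.55,0.02,0,0,0,0],[0.55,0.02,0,0,0,0],[0.55,0.02,0,0,0,0]],
  ],
)

```text
time_s: 26.45
ee_pos: [656.5, -59.7, 25.7]
ee_rot: [-10.8, 89.9, -2.7]
force: [-0.1, 1.4, -0.3]
gripper_width: 44.1
```

>>> send_rows(
  commands=[
    [[0.03,0,0,0,0,0],[0.05,0,0,0,0,0],[0.055,0,0,0,0,0],[0.055,0,0,0,0,0],[0.055,0,0,0,0,0]],
  ],
)

```text
time_s: 27.08
ee_pos: [655.9, -59.7, 19.5]
ee_rot: [18.4, 90.0, 26.5]
force: [-0.3, -1.1, -1.5]
gripper_width: 43.9
```

>>> send_rows(
  commands=[
    [[0.01,0,0,0,0,0],[0.01,0,0,0,0,0],[0.01,0,0,0,0,0]],
  ],
)

```text
time_s: 27.45
ee_pos: [656.0, -59.7, 18.9]
ee_rot: [-3.8, 90.0, 4.4]
force: [-1.4, 0.2, 3.1]
gripper_width: 43.7
```

Run:
```python
from h import *
s=env.state();print(s["ee_pos"],s["force"],s["gripper_width"])
for n in("scene",):
    p,d=env.grab_frame(n);p=p[:,:,::-1]
    a=(150,130,260,240)
    crop(p,*a,5,n+"_p4.png")
```

```text
[656.02407942 -59.6539252   18.9011427 ] [-1.41129944  0.18136223  3.14615858] 43.6916613457193
```

View pics/scene_p4.png

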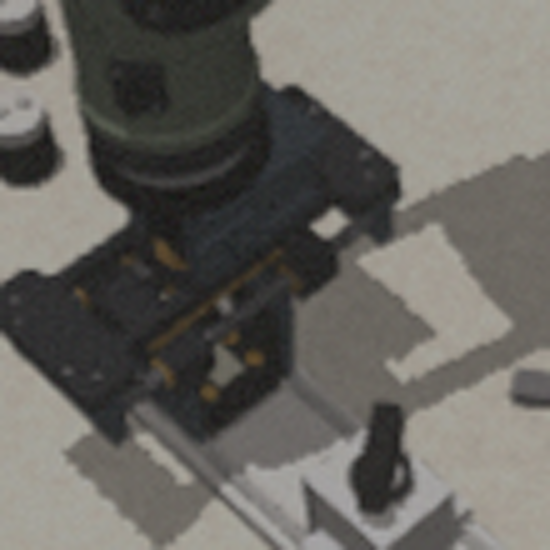

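Seated. Release and rise, then look.

>>> send_rows(
  commands=[
    [[0,0,0,0,0,0],[0,0,0,0,0,0],[0,0,0,0,0,0],[0,0,0,0,0,0],[0,0,0,0,0,0],[-0.4,0,0,0,0,0],[-0.9,0,0,0,0,0],[-0.9,0,0,0,0,0],[-0.9,0,0,0,0,0],[-0.9,0,0,0,0,0]],
  ],
  jaw=-1,
)

```text
time_s: 28.75
ee_pos: [654.8, -59.5, 106.8]
ee_rot: [164.0, 89.8, 172.1]
force: [-0.2, 0.6, -0.4]
gripper_width: 91.2
```

```bash
echo "[655.92,-59.59,108.48,8.11]" > cmd.json; python3 mv.py 560 80 160 70; python3 mv.py 640 52.5 160 131
```

```text
[-0.34, 1.0, -0.496, -0.1719, 0, 0] rows>=5.8
[-0.175, 0.47, 0.335, -0.0, 0, 0] rows>=1.0
[560.01, 79.97, 159.98, 69.99]
[-0.0, -0.846, 0.016, -0.1695, 0, 0] rows>=5.7
[640.05, 52.53, 159.98, 131.01]
```

>>> send_rows(
  commands=[
    [[-0.34,0.3,-0.2,-0.05,0,0],[-0.34,1.0,-0.496,-0.1719,0,0],[-0.34,1.0,-0.496,-0.1719,0,0],[-0.34,1.0,-0.496,-0.1719,0,0],[-0.34,1.0,-0.496,-0.1719,0,0],[-0.34,1.0,-0.496,-0.1719,0,0],[-0.34,1.0,-0.496,-0.1719,0,0],[-0.34,1.0,-0.496,-0.1719,0,0],[-0.34,1.0,-0.496,-0.1719,0,0]],
  ],
)

```text
time_s: 29.88
ee_pos: [592.5, 32.3, 142.1]
ee_rot: [101.4, 90.0, 171.4]
force: [0.1, -0.0, -0.3]
gripper_width: 91.5
```

>>> send_rows(
  commands=[
    [[-0.175,0.47,0.335,0,0,0],[-0.175,0.47,0.335,0,0,0],[-0.175,0.47,0.335,0,0,0],[-0.175,0.47,0.335,0,0,0]],
  ],
)

```text
time_s: 30.38
ee_pos: [560.3, 79.2, 159.6]
ee_rot: [158.8, 90.0, -131.2]
force: [-0.4, -0.7, -1.2]
gripper_width: 91.4
```

```bash
python3 mods.py d
python3 - <<'E'
from h import *
t=cv2.imread("pics/scene_d.png");crop(t,150,160,280,280,4.5,"scene_d_c.png")
t=cv2.imread("pics/top_d.png");crop(t,205,125,345,210,5.5,"top_d_c.png")
def rect(P,nm):
    r=cv2.minAreaRect(P[:,:2].astype('float32'));print("  ",nm,len(P),"mean",P.mean(0).round(1),"rect",np.round(r[0],1),np.round(r[1],1),round(r[2],2))
for n in("top","scene"):
    X=np.load(n+"_d.npy"); J=X[(X[...,0]>560)&(X[...,0]<720)&(X[...,1]>-180)&(X[...,1]<180)&(X[...,2]>6)&(X[...,2]<110)]; z=J[:,2]
    rect(J[(z>32)&(z<39.9)&(J[:,1]<0)&(J[:,1]>-122)],"mods");rect(J[(z>55)&(z<65)],"jaw");rect(J[z>92],"wing")
E
```

```text
top [374. 151.] 237 z 46.8 rect [ 658.9 -251.9] [32.3 31.8] 54.6
top [404. 166.] 252 z 47.0 rect [ 622.4 -322.3] [30.9 32.1] 46.1
scene [152. 135.] 218 z 47.0 rect [ 624.4 -323.4] [33.1 32.4] 55.6
scene [153. 157.] 231 z 46.9 rect [ 659.6 -253.2] [35.4 30.4] 62.2
scene [297. 315.] 326 z 46.9 rect [630.  290.7] [32.8 31.9] 60.2
30.475 [560.2  79.2 159.5] [ 124.3   90.  -165.8] 91.08634178495876
   mods 488 mean [658.8 -79.6  37.5] rect [662.4 -82.3] [49.9 82.9] 9.01
   jaw 65 mean [642.8  29.9  60. ] rect [642.2  30.2] [42.9  8.7] 8.36
   wing 0 mean [nan nan nan] rect [0. 0.] [0. 0.] 0.0
   mods 432 mean [662.3 -80.9  37.4] rect [663.3 -82.8] [50.9 82.8] 8.78
   jaw 267 mean [644.5  54.6  59.7] rect [641.1  50. ] [44.1 53.1] 7.41
   wing 106 mean [641.2  52.9  95.6] rect [640.7  52.3] [43.5 12.6] 44.04<stdin>:5: RuntimeWarning: Mean of empty slice.
  ret = um.true_divide(
```

View pics/scene_d_c.png

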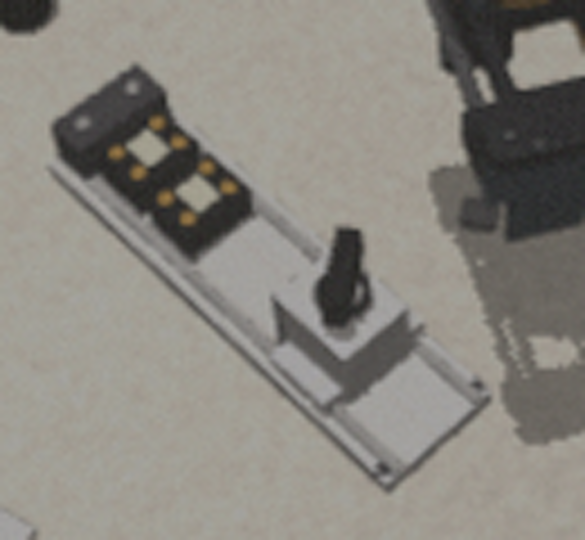

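View pics/top_d_c.png

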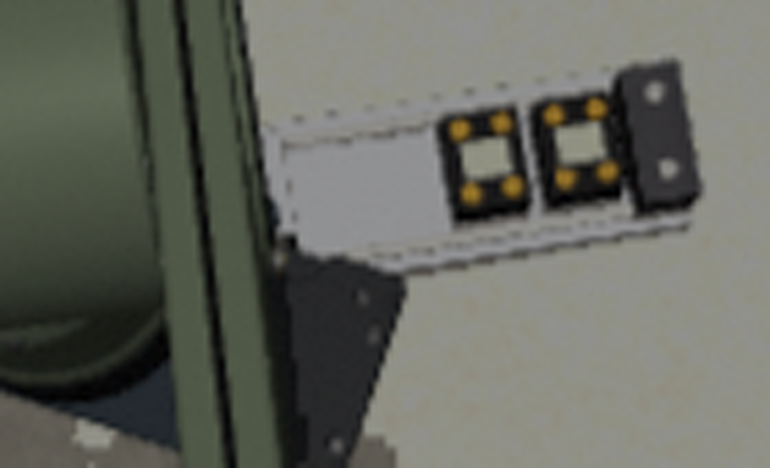

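```bash
python3 mv.py 640 52.5 160 133.6; python3 mv.py 640 52.5 75 133.6
```

```text
[-0.0, 0.001, 0.0, -0.0072, 0, 0] rows>=0.2
[639.97, 52.47, 159.98, 133.61]
[0.85, -0.0, 0.0, 0.0, 0, 0] rows>=1.4
[639.97, 52.47, 74.98, 133.61]
```

>>> send_rows(
  commands=[
    [[0,-0.4,0,-0.08,0,0],[0,-0.847,0.016,-0.1767,0,0],[0,-0.847,0.016,-0.1767,0,0],[0,-0.847,0.016,-0.1767,0,0],[0,-0.847,0.016,-0.1767,0,0],[0,-0.847,0.016,-0.1767,0,0],[0,-0.847,0.016,-0.1767,0,0],[0,-0.847,0.016,-0.1767,0,0],[0,-0.847,0.016,-0.1767,0,0],[0,-0.847,0.016,-0.1767,0,0]],
  ],
)

```text
time_s: 31.72
ee_pos: [640.1, 52.4, 159.9]
ee_rot: [-51.5, 90.0, 82.1]
force: [0.3, -1.4, 0.0]
gripper_width: 91.5
```

>>> send_rows(
  commands=[
    [[0,0,0,0,0,0],[0.4,0,0,0,0,0],[0.85,0,0,0,0,0],[0.85,0,0,0,0,0],[0.85,0,0,0,0,0],[0.85,0,0,0,0,0]],
  ],
)

```text
time_s: 32.48
ee_pos: [641.6, 52.5, 77.3]
ee_rot: [-128.7, 89.8, 4.9]
force: [-0.5, -0.2, 1.1]
gripper_width: 91.0
```

>>> send_rows(
  commands=[
    [[0,0,0,0,0,0],[0,0,0,0,0,0],[0,0,0,0,0,0],[0,0,0,0,0,0],[0,0,0,0,0,0],[0,0,0,0,0,0],[0,0,0,0,0,0],[0,0,0,0,0,0],[0,0,0,0,0,0],[0,0,0,0,0,0],[0,0,0,0,0,0],[0,0,0,0,0,0]],
  ],
  jaw=1,
  force=25,
)

```text
time_s: 33.98
ee_pos: [639.7, 52.5, 74.9]
ee_rot: [34.7, 90.0, 168.3]
force: [-2.3, 0.2, 2.2]
gripper_width: 12.7
```

```bash
python3 mv.py 649.2 -11.9 75 133.61;  python3 mv.py 650.3 -19.8 75 133.61; python3 mv.py 651.2 -26 75 133.61
```

```text
[-0.0, 0.377, -0.53, -0.0, 0, 0] rows>=1.0
[649.23, -11.91, 74.98, 133.61]
[-0.0, 0.047, -0.065, -0.0, 0, 0] rows>=0.1
[650.31, -19.86, 74.98, 133.61]
[-0.0, 0.036, -0.051, -0.0, 0, 0] rows>=0.1
[651.22, -26.04, 74.98, 133.61]
```

>>> send_rows(
  commands=[
    [[0,0.075,-0.106,0,0,0],[0,0.15,-0.212,0,0,0],[0,0.225,-0.318,0,0,0],[0,0.3,-0.424,0,0,0],[0,0.377,-0.53,0,0,0],[0,0.377,-0.53,0,0,0],[0,0.377,-0.53,0,0,0]],
  ],
)

```text
time_s: 34.85
ee_pos: [649.0, -12.7, 74.9]
ee_rot: [103.6, 89.9, -122.8]
force: [-4.7, -2.6, 1.8]
gripper_width: 12.9
```

>>> send_rows(
  commands=[
    [[0,0.016,-0.022,0,0,0],[0,0.032,-0.044,0,0,0],[0,0.047,-0.065,0,0,0],[0,0.047,-0.065,0,0,0]],
  ],
)

```text
time_s: 35.35
ee_pos: [650.0, -19.2, 74.9]
ee_rot: [3.0, 89.9, 136.6]
force: [-4.7, 1.2, 2.1]
gripper_width: 13.3
```

>>> send_rows(
  commands=[
    [[0,0.012,-0.017,0,0,0],[0,0.018,-0.025,0,0,0],[0,0.024,-0.034,0,0,0],[0,0.03,-0.042,0,0,0],[0,0.036,-0.051,0,0,0],[0,0.036,-0.051,0,0,0]],
  ],
)

```text
time_s: 36.1
ee_pos: [650.7, -24.6, 74.9]
ee_rot: [-9.8, 89.9, 123.8]
force: [-4.4, 3.0, 2.8]
gripper_width: 13.1
```

```bash
python3 mods.py e >/dev/null
python3 - <<'E'
from h import *
t=cv2.imread("pics/scene_e.png");crop(t,150,130,280,250,5,"scene_e_c.png")
s=env.state();print(s["ee_pos"],s["force"],s["torque"],s["gripper_width"])
E
```

```text
[650.72212575 -24.62905165  74.89956125] [-5.89776585  2.50896686  2.96742349] [ 0.48254664  1.03125174 -0.06684773] 13.054549619456314
```

View pics/scene_e_c.png

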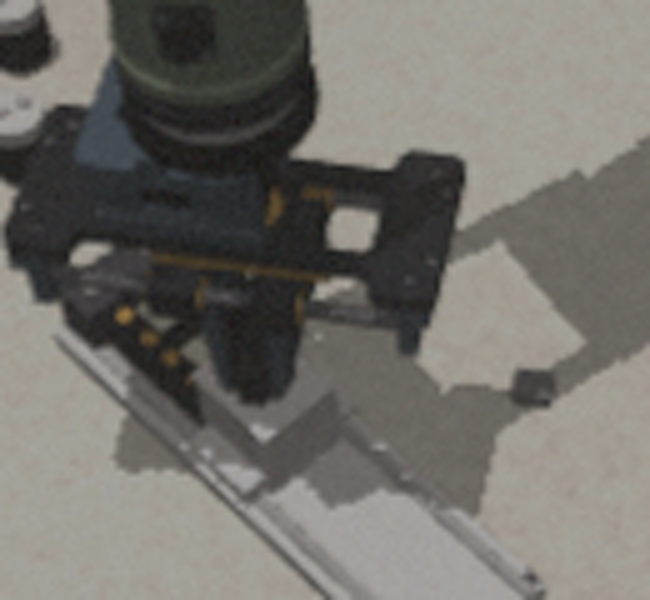

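>>> send_rows(
  commands=[
    [[0,0.006,-0.008,0,0,0],[0,0.012,-0.017,0,0,0],[0,0.012,-0.017,0,0,0],[0,0.012,-0.017,0,0,0]],
  ],
)

```text
time_s: 36.7
ee_pos: [650.9, -26.1, 74.9]
ee_rot: [-16.7, 89.8, 116.9]
force: [-5.9, 4.2, 4.0]
gripper_width: 12.9
```

>>> send_rows(
  commands=[
    [[0,0.006,-0.008,0,0,0],[0,0.012,-0.017,0,0,0],[0,0.012,-0.017,0,0,0],[0,0.012,-0.017,0,0,0]],
  ],
)

```text
time_s: 37.2
ee_pos: [651.0, -26.2, 74.9]
ee_rot: [-24.2, 89.6, 109.4]
force: [-6.0, 9.5, 4.1]
gripper_width: 12.8
```

>>> send_rows(
  commands=[
    [[0,0,0,0.024,0,0],[0,0,0,0.048,0,0],[0,0,0,0.072,0,0],[0,0,0,0.096,0,0],[0,0,0,0.12,0,0],[0,0,0,0.144,0,0],[0,0,0,0.168,0,0],[0,0,0,0.192,0,0],[0,0,0,0.21,0,0],[0,0,0,0.212,0,0],[0,0,0,0.212,0,0],[0,0,0,0.212,0,0],[0,0,0,0.212,0,0]],
  ],
)

```text
time_s: 38.83
ee_pos: [651.0, -27.0, 74.9]
ee_rot: [56.8, 89.7, 114.2]
force: [-5.4, 7.4, 4.6]
gripper_width: 12.5
```

Run:
```python
from h import *
s=env.state();print(s["ee_pos"],s["ee_rot"],s["ee_rot"][2]-s["ee_rot"][0],s["force"],s["torque"],s["gripper_width"])
```

```text
[651.04765907 -26.99016012  74.87759651] [ 56.8153027   89.72146946 114.17194657] 57.35664386872453 [-5.43077796  7.43800775  4.64934766] [1.21226178 1.05796523 0.36719909] 12.456740241112158
```

>>> send_rows(
  commands=[
    [[0,0,0,0,0,0],[0,0,0,0,0,0],[0,0,0,0,0,0],[0,0,0,0,0,0],[-0.3,0,0,0,0,0],[-0.85,0,0,0,0,0],[-0.85,0,0,0,0,0],[-0.85,0,0,0,0,0],[-0.85,0,0,0,0,0]],
  ],
  jaw=-1,
)

```text
time_s: 39.95
ee_pos: [651.0, -30.2, 158.2]
ee_rot: [117.6, 89.8, 174.9]
force: [-0.5, -0.1, -0.6]
gripper_width: 91.0
```

Run:
```python
from h import *
s=env.state();print(s["ee_pos"],s["ee_rot"][2]-s["ee_rot"][0],s["force"])
```

```text
[650.95869821 -30.19389227 158.22130834] 57.28672183048434 [-0.46480673 -0.08665017 -0.57502885]
```

```bash
echo "[651.8,-30.1,160,57.29]" > cmd.json; python3 mv.py 539.4 358.6 160 38.2
```

```text
[-0.0, 1.0, 0.874, 0.053, 0, 0] rows>=2.1
[-0.0, 1.0, 0.406, 0.0, 0, 0] rows>=1.7
[-0.0, 1.0, 0.406, 0.0, 0, 0] rows>=1.7
[-0.0, 0.519, 0.21, 0.0, 0, 0] rows>=0.9
[539.38, 358.62, 160.0, 38.21]
```

>>> send_rows(
  commands=[
    [[0,0.4,0.35,0.02,0,0],[0,1.0,0.874,0.053,0,0],[0,1.0,0.874,0.053,0,0],[0,1.0,0.874,0.053,0,0],[0,1.0,0.874,0.053,0,0]],
  ],
)

```text
time_s: 40.58
ee_pos: [615.1, 96.5, 159.2]
ee_rot: [175.0, 89.9, -146.7]
force: [-0.4, -0.5, 0.2]
gripper_width: 91.2
```

>>> send_rows(
  commands=[
    [[0,1.0,0.406,0,0,0],[0,1.0,0.406,0,0,0],[0,1.0,0.406,0,0,0],[0,1.0,0.406,0,0,0]],
  ],
)

```text
time_s: 41.08
ee_pos: [585.6, 199.7, 159.7]
ee_rot: [-132.3, 90.0, -94.1]
force: [-0.3, -0.8, -0.6]
gripper_width: 91.2
```

>>> send_rows(
  commands=[
    [[0,1.0,0.406,0,0,0],[0,1.0,0.406,0,0,0],[0,1.0,0.406,0,0,0],[0,1.0,0.406,0,0,0]],
  ],
)

```text
time_s: 41.58
ee_pos: [555.9, 303.0, 159.8]
ee_rot: [-125.1, 89.9, -87.0]
force: [-0.0, -0.1, -0.8]
gripper_width: 91.4
```

>>> send_rows(
  commands=[
    [[0,0.519,0.21,0,0,0],[0,0.519,0.21,0,0,0],[0,0.519,0.21,0,0,0],[0,0.519,0.21,0,0,0],[0,0.519,0.21,0,0,0]],
  ],
)

```text
time_s: 42.2
ee_pos: [540.0, 357.4, 160.1]
ee_rot: [-83.4, 90.0, -45.3]
force: [0.8, -0.1, 0.6]
gripper_width: 91.2
```

```bash
cat > jigchk.py <<'E'
import sys
from h import *
tag=sys.argv[1]
def rect(P,nm):
    if len(P)<5: print(nm,"few");return
    r=cv2.minAreaRect(P[:,:2].astype('float32'));print("  ",nm,len(P),"mean",P.mean(0).round(1),"rect",np.round(r[0],1),np.round(r[1],1),round(r[2],2))
for n in("top","scene"):
    X=np.load(f"{n}_{tag}.npy"); J=X[(X[...,0]>560)&(X[...,0]<720)&(X[...,1]>-180)&(X[...,1]<180)&(X[...,2]>6)&(X[...,2]<110)]; z=J[:,2]
    jy=(J[:,:2]-[650.6,-22])@[-.141,.99]; jx=(J[:,:2]-[650.6,-22])@[.99,.141]
    print(n);m=(z>34)&(z<39.5)&(jy>-98)&(jy<-35)&(abs(jx)<26); rect(np.c_[jx,jy,z][m],"mods(jig)");m=(z>55)&(z<65);rect(np.c_[jx,jy,z][m],"jaw(jig)");rect(J[z>92],"wing")
    im=cv2.imread(f"pics/{n}_{tag}.png"); crop(im,*((150,160,280,280,4.5) if n=="scene" else (205,125,345,210,5.5)),f"{n}_{tag}_c.png")
E
python3 mods.py f; python3 jigchk.py f
```

```text
top [374. 151.] 236 z 46.7 rect [ 658.5 -251. ] [33.  30.8] 0.1
top [404. 166.] 254 z 46.6 rect [ 622.3 -322.1] [30.7 32.4] 45.3
top [146. 168.] 233 z 47.5 rect [628.3 292.4] [32.8 31.4] 83.2
scene [152. 135.] 220 z 46.8 rect [ 624.  -324.1] [32.5 31.2] 76.9
scene [153. 157.] 229 z 47.4 rect [ 660.7 -252.4] [33.3 31.9] 75.0
scene [298. 315.] 328 z 47.7 rect [630.7 290.9] [32.1 32.1] 53.3
42.3 [539.8 357.9 160.1] [-26.6  90.   11.6] 91.23716115238247
top
   mods(jig) 383 mean [ -0.2 -66.7  37.8] rect [  0.5 -66.5] [62.8 44.6] 89.64
   jaw(jig) 269 mean [-3.5 -5.7 59.9] rect [-0.7 -5.4] [51.8 44.4] 89.85
   wing 113 mean [650.4 -25.5  95.7] rect [650.5 -25.3] [12.8 42.9] 58.5
scene
   mods(jig) 254 mean [  4.  -72.2  37.5] rect [  1.7 -67.2] [44.6 60.9] 0.73
   jaw(jig) 205 mean [ 6.8  2.4 59.5] rect [ 0.4 -6.3] [52.4 45.8] 87.65
   wing 110 mean [652.3 -25.6  95.7] rect [652.4 -26.8] [15.4 42.6] 55.1
```

View pics/top_f_c.png

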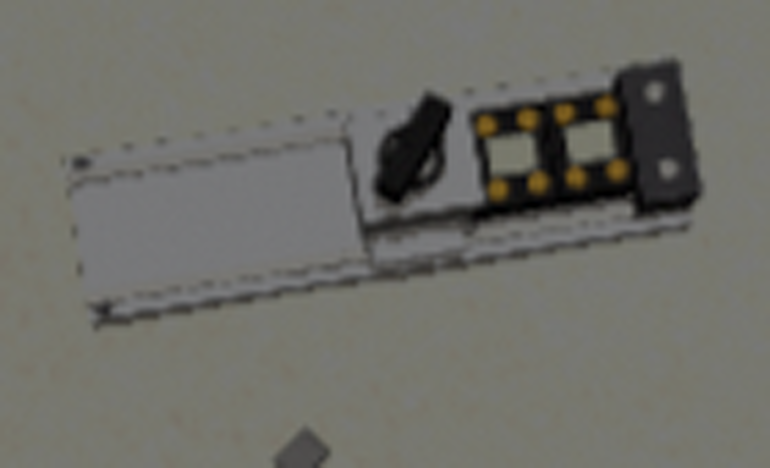

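View pics/scene_f_c.png

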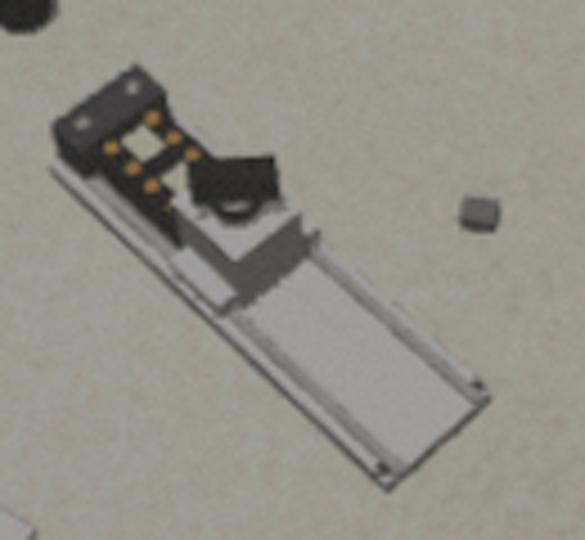

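>>> send_rows(
  commands=[
    [[0.3,0,0,0,0,0],[0.6,0,0,0,0,0],[0.8,0,0,0,0,0],[1.0,0,0,0,0,0],[1.0,0,0,0,0,0],[1.0,0,0,0,0,0]],
  ],
)

```text
time_s: 43.05
ee_pos: [540.1, 358.8, 60.8]
ee_rot: [-4.1, 89.9, 34.1]
force: [0.3, -0.2, -0.1]
gripper_width: 91.5
```

>>> send_rows(
  commands=[
    [[0.04,0,0,0,0,0],[0.04,0,0,0,0,0],[0.04,0,0,0,0,0],[0.04,0,0,0,0,0]],
  ],
)

```text
time_s: 43.55
ee_pos: [539.6, 358.6, 56.2]
ee_rot: [0.7, 90.0, 38.9]
force: [1.2, -0.2, -0.2]
gripper_width: 91.6
```

>>> send_rows(
  commands=[
    [[0,0,0,0,0,0],[0,0,0,0,0,0],[0,0,0,0,0,0],[0,0,0,0,0,0],[0,0,0,0,0,0],[0,0,0,0,0,0],[0,0,0,0,0,0],[0,0,0,0,0,0],[0,0,0,0,0,0],[0,0,0,0,0,0],[0,0,0,0,0,0],[0,0,0,0,0,0]],
  ],
  jaw=1,
  force=30,
)

```text
time_s: 45.05
ee_pos: [539.5, 358.6, 56.0]
ee_rot: [40.5, 90.0, 78.7]
force: [-0.9, -0.6, 0.1]
gripper_width: 13.8
```

Run:
```python
from h import *
s=env.state();print(s["ee_pos"],s["ee_rot"][2]-s["ee_rot"][0],s["force"],s["torque"],s["gripper_width"])
```

```text
[539.46856437 358.556422    55.97931013] 38.21305970838133 [-0.89481127 -0.55557508  0.07765349] [-0.01207758  0.05415654  0.03694918] 13.786599830585713
```

```bash
echo "[539.38,358.62,56,38.21]" > cmd.json; python3 mv.py 539.38 358.62 156 38.21; python3 mv.py 491.7 -338.7 156 38.21
```

```text
[-1.0, 0.0, 0.0, -0.0, 0, 0] rows>=1.6
[539.38, 358.62, 156.0, 38.21]
[-0.0, -1.0, -0.904, -0.0, 0, 0] rows>=2.2
[-0.0, -1.0, -0.904, -0.0, 0, 0] rows>=2.2
[-0.0, -1.0, -0.904, -0.0, 0, 0] rows>=2.2
[-0.0, -1.0, -0.905, -0.0, 0, 0] rows>=2.2
[-0.0, -1.0, -0.904, -0.0, 0, 0] rows>=2.2
[-0.0, -0.184, -0.167, -0.0, 0, 0] rows>=0.4
[491.67, -338.69, 156.0, 38.21]
```

>>> send_rows(
  commands=[
    [[-0.2,0,0,0,0,0],[-0.4,0,0,0,0,0],[-0.6,0,0,0,0,0],[-0.8,0,0,0,0,0],[-1.0,0,0,0,0,0],[-1.0,0,0,0,0,0],[-1.0,0,0,0,0,0]],
  ],
)

```text
time_s: 45.92
ee_pos: [539.0, 358.2, 155.0]
ee_rot: [173.6, 89.9, -148.2]
force: [0.4, 0.1, -0.5]
gripper_width: 13.9
```

Run:
```python
from h import *
s=env.state();print(s["ee_pos"],s["force"],s["gripper_width"])
p,d=env.grab_frame("scene");crop(p[:,:,::-1],290,230,420,350,5,"sty1.png")
```

```text
[539.00979615 358.1921132  154.99200298] [ 0.35001883  0.12099784 -0.54801863] 13.862120883337969
```

View pics/sty1.png

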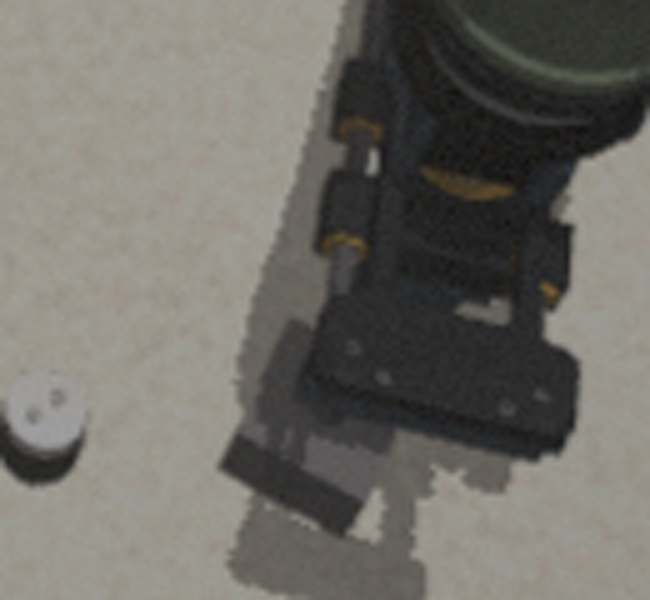

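>>> send_rows(
  commands=[
    [[0,-0.3,-0.27,0,0,0],[0,-0.7,-0.63,0,0,0],[0,-1.0,-0.904,0,0,0],[0,-1.0,-0.904,0,0,0],[0,-1.0,-0.904,0,0,0]],
  ],
  force=45,
)

```text
time_s: 46.6
ee_pos: [530.3, 224.3, 155.4]
ee_rot: [114.7, 90.0, 152.9]
force: [0.5, 0.0, -0.9]
gripper_width: 13.5
```

>>> send_rows(
  commands=[
    [[0,-0.35,-0.32,0,0,0],[0,-0.7,-0.63,0,0,0],[0,-1.0,-0.904,0,0,0],[0,-1.0,-0.904,0,0,0]],
  ],
)

```text
time_s: 47.1
ee_pos: [521.2, 88.6, 155.7]
ee_rot: [149.4, 90.0, -172.5]
force: [-0.4, 0.4, -1.4]
gripper_width: 13.8
```

>>> send_rows(
  commands=[
    [[0,-0.35,-0.32,0,0,0],[0,-0.7,-0.63,0,0,0],[0,-1.0,-0.904,0,0,0],[0,-1.0,-0.904,0,0,0]],
  ],
)

```text
time_s: 47.6
ee_pos: [512.6, -45.4, 155.7]
ee_rot: [17.9, 90.0, 56.0]
force: [-0.2, 0.3, -0.7]
gripper_width: 13.8
```

>>> send_rows(
  commands=[
    [[0,-0.35,-0.32,0,0,0],[0,-0.7,-0.63,0,0,0],[0,-1.0,-0.905,0,0,0],[0,-1.0,-0.905,0,0,0]],
  ],
)

```text
time_s: 48.1
ee_pos: [503.9, -179.7, 155.7]
ee_rot: [-2.3, 90.0, 35.8]
force: [0.5, -0.7, -1.0]
gripper_width: 13.7
```

>>> send_rows(
  commands=[
    [[0,-0.35,-0.32,0,0,0],[0,-0.7,-0.63,0,0,0],[0,-1.0,-0.904,0,0,0],[0,-1.0,-0.904,0,0,0]],
  ],
)

```text
time_s: 48.6
ee_pos: [494.8, -314.1, 155.5]
ee_rot: [7.2, 90.0, 45.3]
force: [-0.1, -0.0, -0.1]
gripper_width: 13.9
```

>>> send_rows(
  commands=[
    [[0,-0.184,-0.167,0,0,0],[0,-0.184,-0.167,0,0,0],[0,-0.184,-0.167,0,0,0],[0,-0.184,-0.167,0,0,0],[0,-0.184,-0.167,0,0,0]],
  ],
)

```text
time_s: 49.22
ee_pos: [491.9, -338.3, 156.0]
ee_rot: [19.2, 90.0, 57.4]
force: [0.5, 0.1, 0.6]
gripper_width: 13.8
```

Run:
```python
from h import *
s=env.state();print(s["ee_pos"],s["force"],s["gripper_width"])
for n in("scene","top"):
    p,d=env.grab_frame(n); X=cloud(n,d.astype(float));np.save(n+"_g.npy",X); cv2.imwrite(f"pics/{n}_g.png",p[:,:,::-1])
    crop(p[:,:,::-1],*((140,60,240,150,7) if n=="scene" else (370,160,470,250,7)),n+"_g_c.png")
```

```text
[ 491.88425247 -338.29328716  156.01504802] [0.5129331  0.11505566 0.62810264] 13.838189812558861
```

View pics/scene_g_c.png

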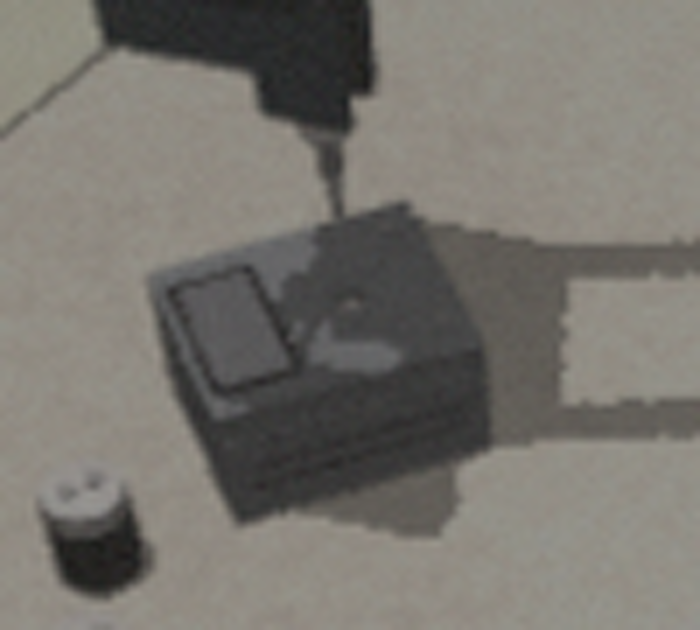

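View pics/top_g_c.png

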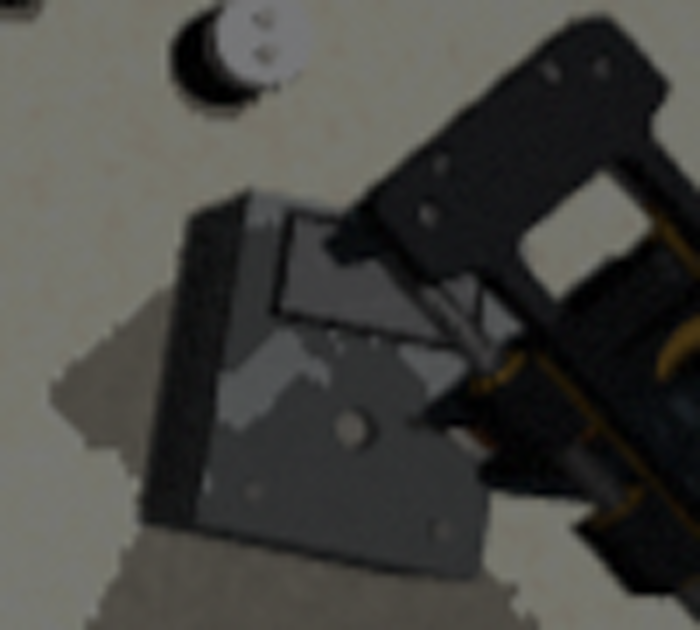

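Run:
```python
from h import *
print(proj("scene",[[491.9,-338.3,103],[491.9,-338.3,130],[491.7,-338.7,60]]))
print(ray("scene",[[188.1,90.2],[187.6,90.2]],103), ray("scene",(189.3,102.2),60))
```

```text
[[187.86125589  90.20118081]
 [186.70747431  82.2940451 ]
 [189.59753283 102.09272078]]
[[ 491.38102683 -337.92579665  103.        ]
 [ 492.4626937  -338.71790919  103.        ]] [[ 492.59041808 -338.81880131   60.        ]]
```

>>> send_rows(
  commands=[
    [[0.1,0,0,0,0,0],[0.2,0,0,0,0,0],[0.3,0,0,0,0,0],[0.38,0,0,0,0,0],[0.38,0,0,0,0,0],[0.38,0,0,0,0,0]],
  ],
)

```text
time_s: 50.08
ee_pos: [492.0, -338.9, 118.1]
ee_rot: [-59.5, 90.0, -21.2]
force: [0.4, -0.0, -0.9]
gripper_width: 13.8
```

Run:
```python
from h import *
s=env.state();print(s["ee_pos"],s["force"],s["gripper_width"])
for n in("scene","top"):
    p,d=env.grab_frame(n)
    crop(p[:,:,::-1],*((160,70,220,130,11) if n=="scene" else (390,180,450,240,10)),n+"_h_c.png")
```

```text
[ 492.01193882 -338.91733427  118.0986087 ] [ 0.41835668 -0.00116323 -0.88778493] 13.826636371701987
```

View pics/scene_h_c.png

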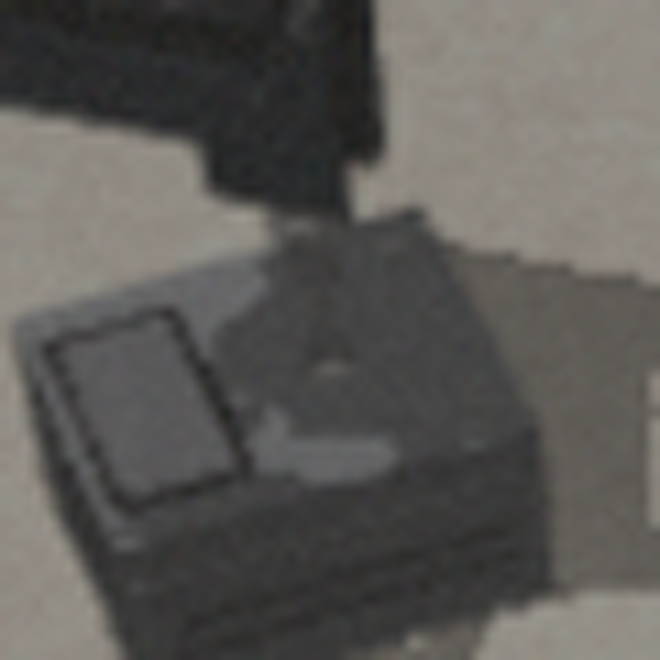

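View pics/top_h_c.png

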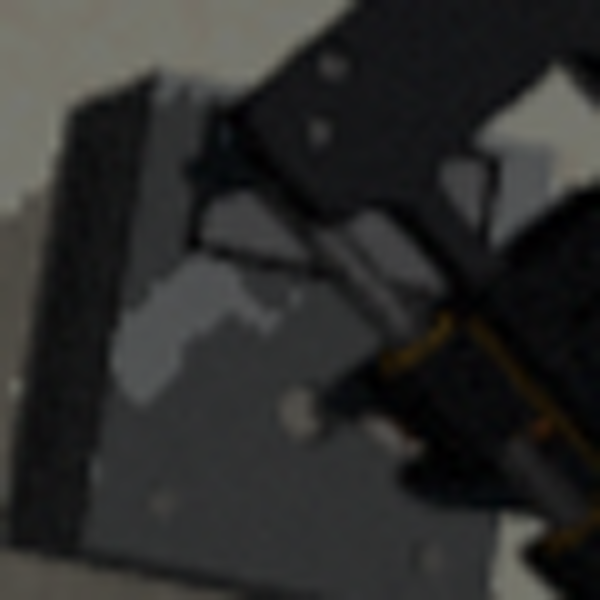

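>>> send_rows(
  commands=[
    [[0.03,0,0,0,0,0],[0.06,0,0,0,0,0],[0.09,0,0,0,0,0],[0.11,0,0,0,0,0],[0.11,0,0,0,0,0],[0.11,0,0,0,0,0]],
  ],
)

```text
time_s: 50.92
ee_pos: [491.9, -338.8, 107.0]
ee_rot: [-36.5, 90.0, 1.7]
force: [-0.8, 0.3, -0.4]
gripper_width: 13.8
```

>>> send_rows(
  commands=[
    [[0.01,0,0,0,0,0],[0.02,0,0,0,0,0],[0.03,0,0,0,0,0],[0.03,0,0,0,0,0],[0.03,0,0,0,0,0]],
  ],
)

```text
time_s: 51.55
ee_pos: [491.9, -338.8, 104.1]
ee_rot: [-58.6, 90.0, -20.4]
force: [0.0, 0.2, 1.4]
gripper_width: 13.7
```

>>> send_rows(
  commands=[
    [[0.01,0,0,0,0,0],[0.02,0,0,0,0,0],[0.02,0,0,0,0,0],[0.02,0,0,0,0,0]],
  ],
)

```text
time_s: 52.05
ee_pos: [491.9, -338.9, 102.1]
ee_rot: [-58.4, 90.0, -20.1]
force: [-0.6, 0.5, 3.3]
gripper_width: 14.2
```

>>> send_rows(
  commands=[
    [[0.01,0,0,0,0,0],[0.01,0,0,0,0,0],[0.01,0,0,0,0,0]],
  ],
)

```text
time_s: 52.42
ee_pos: [492.0, -338.9, 101.6]
ee_rot: [-67.8, 90.0, -29.6]
force: [-1.3, 0.4, 6.1]
gripper_width: 13.8
```

>>> send_rows(
  commands=[
    [[0.01,0,0,0,0,0],[0.01,0,0,0,0,0],[0.01,0,0,0,0,0]],
  ],
)

```text
time_s: 52.8
ee_pos: [492.0, -338.9, 101.4]
ee_rot: [-69.3, 89.9, -31.1]
force: [-1.1, 1.9, 9.8]
gripper_width: 13.9
```

>>> send_rows(
  commands=[
    [[-0.05,0,0,0,0,0],[-0.2,0,0,0,0,0],[-0.4,0,0,0,0,0],[-0.56,0,0,0,0,0],[-0.56,0,0,0,0,0],[-0.56,0,0,0,0,0],[-0.56,0,0,0,0,0]],
  ],
)

```text
time_s: 53.68
ee_pos: [491.3, -338.4, 155.0]
ee_rot: [103.3, 89.9, 141.5]
force: [0.4, -0.7, -0.6]
gripper_width: 13.5
```

```bash
python3 - <<'E'
from h import *
s=env.state();print(s["ee_pos"],s["force"],s["gripper_width"])
for n in("scene",):
    p,d=env.grab_frame(n)
    crop(p[:,:,::-1],*((140,60,240,150,7)),n+"_i_c.png")
E
echo "[491.67,-338.69,156,38.21]" > cmd.json; python3 mv.py 539.38 358.62 156 38.21
```

```text
[ 491.32759988 -338.44460768  155.01139579] [ 0.3997954  -0.72384097 -0.56955071] 13.463908470689121
[-0.0, 1.0, 0.904, -0.0, 0, 0] rows>=2.2
[-0.0, 1.0, 0.904, -0.0, 0, 0] rows>=2.2
[-0.0, 1.0, 0.905, -0.0, 0, 0] rows>=2.2
[-0.0, 1.0, 0.904, -0.0, 0, 0] rows>=2.2
[-0.0, 1.0, 0.905, -0.0, 0, 0] rows>=2.2
[-0.0, 0.184, 0.166, -0.0, 0, 0] rows>=0.4
[539.38, 358.62, 156.0, 38.21]
```

View pics/scene_i_c.png

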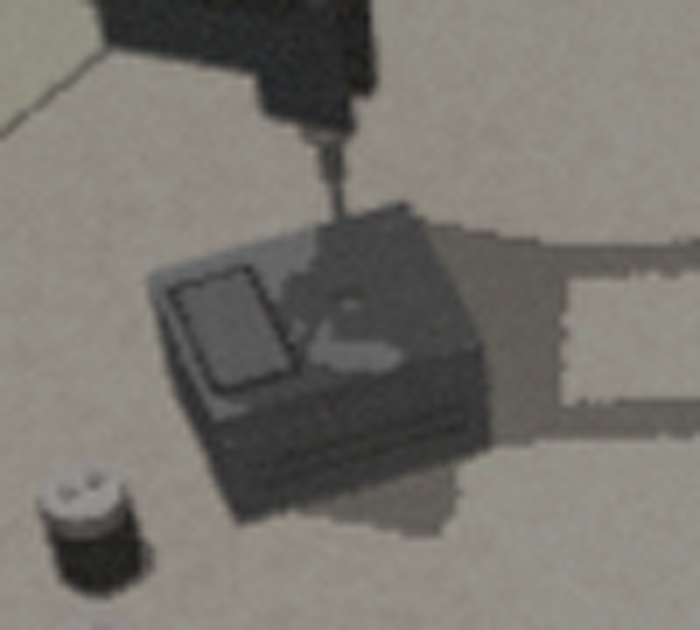

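The stylus is unchanged in the grip (tip again at about (188,90)). Going back to the stand.

>>> send_rows(
  commands=[
    [[0,0.3,0.27,0,0,0],[0,0.7,0.63,0,0,0],[0,1.0,0.904,0,0,0],[0,1.0,0.904,0,0,0],[0,1.0,0.904,0,0,0]],
  ],
)

```text
time_s: 54.35
ee_pos: [501.1, -204.7, 155.8]
ee_rot: [-135.7, 90.0, -97.4]
force: [0.3, 0.3, -0.5]
gripper_width: 13.8
```

>>> send_rows(
  commands=[
    [[0,0.35,0.32,0,0,0],[0,0.7,0.63,0,0,0],[0,1.0,0.904,0,0,0],[0,1.0,0.904,0,0,0]],
  ],
)

```text
time_s: 54.85
ee_pos: [510.5, -69.0, 155.8]
ee_rot: [86.1, 90.0, 124.4]
force: [-0.3, 0.2, -0.4]
gripper_width: 13.9
```

>>> send_rows(
  commands=[
    [[0,0.35,0.32,0,0,0],[0,0.7,0.63,0,0,0],[0,1.0,0.905,0,0,0],[0,1.0,0.905,0,0,0]],
  ],
)

```text
time_s: 55.35
ee_pos: [520.2, 65.1, 155.8]
ee_rot: [-69.4, 90.0, -31.1]
force: [0.4, 0.1, -0.5]
gripper_width: 13.6
```

>>> send_rows(
  commands=[
    [[0,0.35,0.32,0,0,0],[0,0.7,0.63,0,0,0],[0,1.0,0.904,0,0,0],[0,1.0,0.904,0,0,0]],
  ],
)

```text
time_s: 55.85
ee_pos: [529.7, 199.3, 155.6]
ee_rot: [-73.5, 90.0, -35.2]
force: [-0.4, -1.5, -1.1]
gripper_width: 13.9
```

>>> send_rows(
  commands=[
    [[0,0.35,0.32,0,0,0],[0,0.7,0.63,0,0,0],[0,1.0,0.905,0,0,0],[0,1.0,0.905,0,0,0]],
  ],
)

```text
time_s: 56.35
ee_pos: [539.1, 333.6, 155.4]
ee_rot: [-96.0, 90.0, -57.7]
force: [-0.3, -0.9, -0.1]
gripper_width: 13.6
```

>>> send_rows(
  commands=[
    [[0,0.184,0.166,0,0,0],[0,0.184,0.166,0,0,0],[0,0.184,0.166,0,0,0],[0,0.184,0.166,0,0,0],[0,0.184,0.166,0,0,0],[0,0.184,0.166,0,0,0]],
  ],
)

```text
time_s: 57.1
ee_pos: [539.5, 358.2, 156.1]
ee_rot: [-48.8, 90.0, -10.6]
force: [0.2, -0.3, -1.0]
gripper_width: 13.5
```

>>> send_rows(
  commands=[
    [[0.1,0,0,0,0,0],[0.2,0,0,0,0,0],[0.3,0,0,0,0,0],[0.4,0,0,0,0,0],[0.5,0,0,0,0,0],[0.5,0,0,0,0,0],[0.5,0,0,0,0,0],[0.5,0,0,0,0,0]],
  ],
)

```text
time_s: 58.1
ee_pos: [539.8, 358.7, 106.5]
ee_rot: [-2.4, 89.9, 35.9]
force: [-0.4, 0.8, -0.0]
gripper_width: 13.5
```

Run:
```python
from h import *
s=env.state();print(s["ee_pos"],s["force"],s["gripper_width"],s["ee_rot"][2]-s["ee_rot"][0])
for n in("scene","top"):
    p,d=env.grab_frame(n)
    crop(p[:,:,::-1],*((310,250,400,340,6) if n=="scene" else (80,160,160,240,6)),n+"_j_c.png")
```

```text
[539.78188229 358.73101676 106.50255178] [-0.4288352   0.82211255 -0.04032046] 13.521730795038113 38.212416700589756
```

View pics/scene_j_c.png

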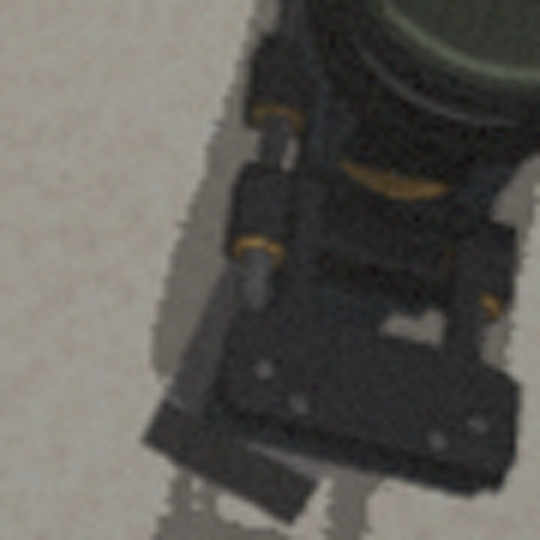

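View pics/top_j_c.png

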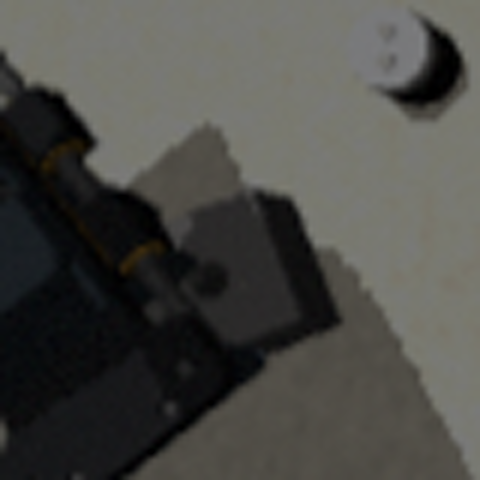

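Run:
```python
from h import *
print(ray("top",(114.6,205.8),46))
```

```text
[[538.93351226 359.22095355  46.        ]]
```

>>> send_rows(
  commands=[
    [[0.05,0,0,0,0,0],[0.1,0,0,0,0,0],[0.14,0,0,0,0,0],[0.14,0,0,0,0,0],[0.14,0,0,0,0,0]],
  ],
)

```text
time_s: 58.82
ee_pos: [539.6, 358.6, 92.0]
ee_rot: [13.0, 90.0, 51.2]
force: [0.3, 0.7, 0.6]
gripper_width: 14.2
```

>>> send_rows(
  commands=[
    [[0.04,0,0,0,0,0],[0.08,0,0,0,0,0],[0.12,0,0,0,0,0],[0.16,0,0,0,0,0],[0.19,0,0,0,0,0],[0.19,0,0,0,0,0],[0.19,0,0,0,0,0]],
  ],
)

```text
time_s: 59.7
ee_pos: [539.6, 358.6, 73.1]
ee_rot: [4.3, 90.0, 42.5]
force: [-0.3, -0.2, -0.7]
gripper_width: 14.0
```

>>> send_rows(
  commands=[
    [[0.04,0,0,0,0,0],[0.08,0,0,0,0,0],[0.12,0,0,0,0,0],[0.15,0,0,0,0,0],[0.15,0,0,0,0,0],[0.15,0,0,0,0,0]],
  ],
)

```text
time_s: 60.45
ee_pos: [539.6, 358.6, 58.1]
ee_rot: [5.5, 90.0, 43.8]
force: [-0.3, 0.1, -0.1]
gripper_width: 13.5
```

>>> send_rows(
  commands=[
    [[0.01,0,0,0,0,0],[0.02,0,0,0,0,0],[0.02,0,0,0,0,0],[0.02,0,0,0,0,0]],
  ],
)

```text
time_s: 60.95
ee_pos: [539.5, 358.5, 55.9]
ee_rot: [48.5, 90.0, 86.7]
force: [-0.1, 0.1, -0.0]
gripper_width: 13.4
```

Release, rise and move clear.

>>> send_rows(
  commands=[
    [[0,0,0,0,0,0],[0,0,0,0,0,0],[0,0,0,0,0,0],[0,0,0,0,0,0],[0,0,0,0,0,0],[0,0,0,0,0,0],[0,0,0,0,0,0],[0,0,0,0,0,0],[-0.3,0,0,0,0,0],[-0.6,0,0,0,0,0],[-1.0,0,0,0,0,0],[-1.0,0,0,0,0,0],[-1.0,0,0,0,0,0]],
  ],
  jaw=-1,
)

```text
time_s: 62.58
ee_pos: [539.0, 358.2, 155.3]
ee_rot: [171.3, 89.9, -150.4]
force: [-0.4, 0.4, 0.5]
gripper_width: 91.0
```

```bash
echo "[539.38,358.62,156,38.21]" > cmd.json; python3 mv.py 420 420 220 38.21
```

```text
[-0.524, 1.0, -0.457, -0.0, 0, 0] rows>=1.9
[-0.116, 0.221, -0.101, -0.0, 0, 0] rows>=0.4
[420.01, 420.05, 220.0, 38.21]
```

>>> send_rows(
  commands=[
    [[-0.524,0,0,0,0,0],[-0.524,1.0,-0.457,0,0,0],[-0.524,1.0,-0.457,0,0,0],[-0.524,1.0,-0.457,0,0,0],[-0.524,1.0,-0.457,0,0,0]],
  ],
)

```text
time_s: 63.2
ee_pos: [441.8, 408.5, 207.2]
ee_rot: [-158.1, 89.9, -119.9]
force: [0.0, 0.1, -0.1]
gripper_width: 91.0
```

>>> send_rows(
  commands=[
    [[-0.116,0.221,-0.101,0,0,0],[-0.116,0.221,-0.101,0,0,0],[-0.116,0.221,-0.101,0,0,0],[-0.116,0.221,-0.101,0,0,0]],
  ],
)

```text
time_s: 63.7
ee_pos: [420.9, 419.2, 219.3]
ee_rot: [-153.6, 89.9, -115.5]
force: [-0.8, 0.4, -0.8]
gripper_width: 91.2
```

```bash
python3 mods.py k; python3 jigchk.py k
python3 - <<'E'
from h import *
for n in("top","scene"):
    X=np.load(n+"_k.npy");S=X[(X[...,0]>490)&(X[...,0]<600)&(X[...,1]>300)&(X[...,1]<420)&(X[...,2]>90)&(X[...,2]<115)]
    if len(S)>5: print(n,cv2.minAreaRect(S[:,:2].astype('float32')),np.median(S[:,2]))
im=cv2.imread("pics/scene_k.png");crop(im,290,250,400,340,6,"scene_k_s.png");crop(im,140,60,240,150,6,"scene_k_t.png")
E
```

```text
top [374. 151.] 236 z 47.3 rect [ 658.6 -251.3] [30.7 32.8] 87.3
top [404. 166.] 253 z 47.1 rect [ 622.8 -322.4] [30.8 32.1] 46.4
top [146. 169.] 233 z 47.5 rect [628.1 292.1] [31.6 32.9] 3.1
scene [152. 135.] 218 z 47.3 rect [ 624.1 -323.4] [31.8 34.1] 7.0
scene [153. 157.] 231 z 47.1 rect [ 660.9 -252. ] [31.  32.1] 5.3
scene [298. 315.] 325 z 47.1 rect [631. 291.] [32.5 32.2] 50.1
63.8 [420.6 419.5 219.5] [-160.6   90.  -122.5] 90.95650722091746
top
   mods(jig) 393 mean [ -0.3 -67.1  37.6] rect [  0.4 -66.5] [62.7 44.7] 89.35
   jaw(jig) 265 mean [-3.4 -5.5 60. ] rect [-0.5 -5.4] [51.9 43.9] 89.61
   wing 113 mean [650.4 -25.6  95.9] rect [650.4 -25.3] [13.  42.7] 57.74
scene
   mods(jig) 245 mean [  3.5 -73.2  37.4] rect [  1.2 -69. ] [57.6 44.9] 89.45
   jaw(jig) 207 mean [ 7.1  2.4 59.6] rect [ 0.8 -6.8] [53.  45.2] 89.94
   wing 107 mean [652.4 -26.   95.6] rect [652.4 -26.7] [14.6 42.5] 56.08
top ((539.1744384765625, 359.07080078125), (14.050631523132324, 14.311797142028809), 43.334232330322266) 104.8756030433992
scene ((540.3993530273438, 358.2192687988281), (15.318078994750977, 13.885851860046387), 38.54799270629883) 103.88700676876653
```

View pics/scene_k_s.png

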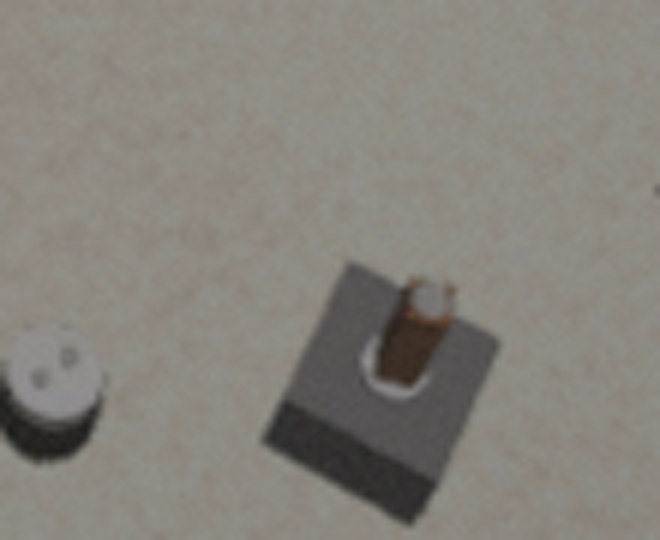

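View pics/top_k_c.png

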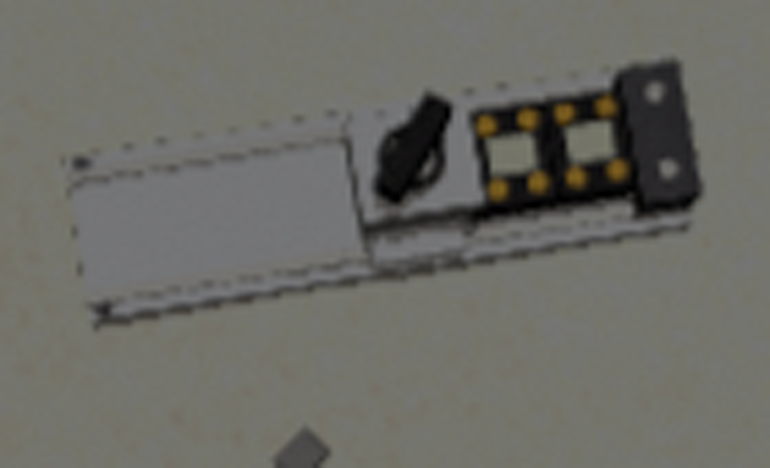

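View pics/top_k.png

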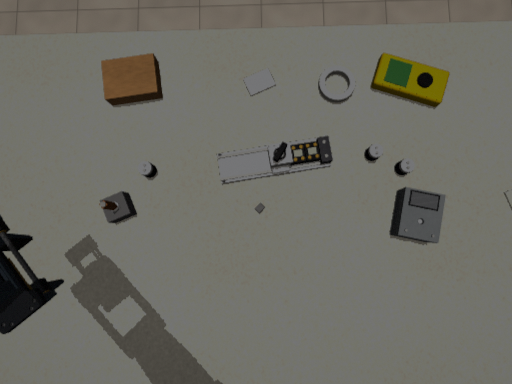

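>>> send_rows(
  commands=[
    [[0,0,0,0,0,0],[0,0,0,0,0,0],[0,0,0,0,0,0],[0,0,0,0,0,0]],
  ],
)

```text
time_s: 64.3
ee_pos: [420.1, 420.0, 220.0]
ee_rot: [18.0, 90.0, 56.2]
force: [-0.0, -0.8, 0.4]
gripper_width: 91.4
```

```bash
python3 -c "
from workcell import env
print(env.job_done())"
```

```text
the job is handed in; nothing more can be done
None
```

The job is handed in at about 64 s. I found two power modules on the bench, and every step was carried out.

**What I did**
- I turned the knob free by about 75°. My first grip met the knob's hub, so I raised the tool 8 mm and gripped again.
- I set both modules in the trough. One had been knocked about 3 cm aside before I reached it, so I measured it again before picking it up.
- I slid the jaw up until it stalled at about 9.5 N, and turned the knob tight while still pushing.
- I pressed the button with the stylus until it bottomed, at about 10 N with no further travel.
- I put the stylus back in its stand and moved the arm clear.

**What the last checks showed**
- **Row and jaw:** both modules stand flat and square, centred to about 1 mm. The gap between end block and jaw is about 68.5 mm, against 68 mm for two modules.
- **Knob:** the wing is back at its starting (tight) angle, within about 2°.
- **Stylus:** it is upright within 1 mm of where it started, with its top at about 105 mm, so the collar is down on the stand.
- **Cans:** all three are where they were.

The two cameras disagree by 1 to 2 mm in x throughout, so I used their average. I have no direct reading of the button or knob joints. Both are judged from forces and pictures.

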